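# Isolate a UV curing chamber and unload its lens cells

### The arm

A 6-joint arm with a two-finger parallel gripper is mounted at the origin on the work surface. World frame = base frame: x ahead of the robot, y to its left, z up, the work surface at z = 0. Lengths are in m, angles in rad, forces in N, time in s.
With the tool pointing down it reaches from about 0.35 to 0.925 m from the base axis. Payload 6.4 kg.
Tool frame: the origin (TCP) lies on the mounting face of the last link; the fingertips stand 173 mm ahead of it and the grasp point (between the pads) lies 155 mm ahead of it; z points along the fingers, y is the line along which they close (so a half turn about z gives the same grasp; the last joint's range is limited). The gripper opens to 85 mm and grips with 20 to 120 N. Pads are 22 mm wide; open, the fingers measure 114 mm over their backs; the gripper's body (76 mm by 85 mm) begins 54 mm behind the grasp point. The pads swing forward as they close: fully open they stand 13 mm farther back than shut.
Start: joints at [1.138, 0.245, 1.558, -0, 1.339, -0.174], TCP at [0.166, 0.628, 0.405] pointing down, gripper open.
Joint ranges: [-3.13, 3.13], [-1.02, 2.26], [0.13, 2.54], [-0.95, 4.09], [0.21, 2.88], [-2.74, 2.74]. Speed limits (rad/s): [2.57, 2.57, 3.14, 3.14, 3.14, 3.14].

### API

Orientations are given as a unit quaternion [w, x, y, z].
In Python, from station import r gives the robot as it stands. The module is installed in compiled form; this text tells all that it offers.
- The arm moves only by the shell command python3 -m crank 'ROWS' [OPENING] [FORCE]. ROWS is a JSON object of lists of equal length, an entry for each row: "xyz": the shift along the tool's x, y, z scaled (see below), a list of three; "turn": the turn about the tool's z scaled (see below). In form: {"xyz": [[dx, dy, dz], ...], "turn": [turn, ...]}. A call has 1 to 20 rows; each row shifts and turns the commanded pose from where the row before left it, along the tool's axes as they then stand; what a row does not reach is not made up. The controller multiplies each number of a shift by 2 cm and each number of a turn by 5 degrees. A row lasts 1/12 s, in which the tool goes at most 41.7 mm and 7.16 degrees, less where a joint would pass 70% of its speed; a pose out of reach is approached as far as the arm can. A call with a number of a shift or a turn outside -1 to 1 is refused whole. A call with a gripper value outside its range is refused whole. OPENING is the opening, from -1 (shut) to 1 (fully open), set as the call begins (- or left out, the last holds). The fingers move at their own pace and stop on an object; FORCE is the grip in N (left out, the last holds). Time passes only in rows, so rows that do not move let the fingers close. It gives the time, the measured TCP pose, the force, the opening and the grip force at its end, in the units of the state.
- r.get_obs(): the state, without advancing time (a new reading comes with each control period).
- r.capture(name): name is "side" or "top"; returns a dict with "color" (420x560x3 uint8, blue, green, red), "mtx" (3x3 intrinsics, pixels), "R" (3x3) and "t" (3): a world point X has camera coordinates R X + t. Camera axes: x right, y down, z forward; pixel columns grow to the right and rows downward; lengths in m; the calibration is good to about 2 mm. A picture is of the moment at which its call begins. There is no depth.
- r.finish_job(): hands the job in; it is judged then, once.
Trained networks look in a picture, given as the dict that the camera call returned (one of the last four; its "shot" number tells which), for a name from the list of things; names that differ only in an ending like _2 or _b are one class to them, and where a whole thing is asked for, a point or a joint stands for the part that bears it (a point fixed in the world has none). Each returns a list of dicts, best first, with "p" (0 to 1); they miss things now and then, are a little off and sometimes report something else, mostly with a low value. They report only what shows in the picture. A call takes as long as a camera call.
- r.silhouettes(picture, name): "mask" (420x560 bool, what is visible of it) and "box" ([left, top, right, bottom] in pixels, round what is visible of it).
The state is a dict: "time": time; "joint_positions": joint angles; "dq": joint speeds; "tau": joint torques, N m; "tcp_pos": TCP position; "tool_rot": TCP orientation; "wrist_force": force on the tool from outside, world axes, zero at the start; "torque": the same for the moment, N m; "width": finger opening in m; "grip_force": force on a finger pad.
Only numpy, scipy, OpenCV 4.12 (cv2) and the standard library are available. Lean on these libraries where they do the work, as an engineer would, in place of code of your own. Each camera call takes 0.05 s, during which the arm holds its last target. There are 200 camera calls.

### The job

The lamp of the UV curing chamber is due to be changed, so make the chamber safe and empty it: turn the red rotary isolator on the lamp supply right round to off and then swing its steel lockout hasp well out of the handle, ready for the padlock. Only then open the chamber's lid, take out every lens cell you find inside and stand each one, lens up, flat on the sloped deck of the cooling rack. When the chamber is empty shut the lid fully, leaving the isolator off with its hasp out and the other things on the bench where they are.

Things in the scene. Friction and masses are not known exactly. Their poses are not given: they have to be found in the camera images.
- panel: sloped top face of the grey lamp supply console (180 x 210 mm, about 70 to 115 mm above the table), which stands at the left or the right of the chamber. Origin: centre of the face, on its surface. x: up the slope, away from the robot; y: level, to the left; z: normal to the face, which leans 15 degrees towards the robot. Fixed
- isolator (a joint): angle of the red isolator handle about the panel's z axis: 0 = on (its hasp end points to the panel's -y, the bar mark), 1.571 = off (hasp end points up the slope, panel's +x, the ring mark), so it is turned anticlockwise as seen from above; stops at both ends. It turns stiffly (about 0.12 N m) and stays where it is left
- isolator_axis (a point): point on the isolator's turning axis, on the panel's surface, 30 mm to the -y side of the panel's origin. Its axes turn with the handle: x along the handle towards its hasp end, z normal to the panel, y across the handle
- isolator_grip (a point): middle of the red handle's grip: an upright bar 42 mm long (handle's x, from 30 mm behind the turning axis to 12 mm ahead of it), 18 mm wide (handle's y), from 12 to 44 mm above the panel. The point lies 9 mm behind the axis, 30 mm above the panel. Below it is a round red hub, radius 34 mm, top 12 mm above the panel, on a yellow plate
- hasp (a joint): angle of the steel lockout hasp: 0 = folded down along the handle, grows as its free end swings up and back towards the grip, stops at 1.35. It counts as out above 1.05. It is stiff (0.035 N m) and stays where it is left
- hasp_pin (a point): the hasp's hinge, in the end of the handle, 24 mm ahead of the isolator's axis and 18 mm above the panel; the hinge axis runs along the handle's y
- hasp_tab (a point): middle of the hasp's finger tab, a plate 22 mm wide (along the hinge axis), 7 mm thick (hasp's x), 22 mm tall (hasp's z), at the hasp's free end; the point lies 26 mm along the hasp's x and 10 mm along its z from the hinge; folded down, the tab spans 15 to 37 mm above the panel, 50 mm from the isolator's axis, and can be pinched across its 22 mm from above
- chamber: white opaque UV curing chamber: a box 200 (x) x 300 (y) x 88 mm high, walls and floor 6 mm thick, with a hinged lid. Origin: centre of its underside; its front faces -x, z up. Fixed
- lid (a joint): opening angle of the chamber's lid (white, blue lamp housing on top): 0 = shut, stops at 1.75 leaning back. Stiff hinge (0.45 N m; lid 0.35 kg): it stays where it is left
- lid_hinge (a point): hinge of the lid, at the middle of the chamber's far (+x) top edge, 100 mm behind the chamber's origin, 89 mm above the table; the hinge axis runs along the chamber's y
- lid_tab (a point): middle of the black pull tab that sticks out 42 mm from the middle of the lid's front edge: 22 mm wide (along the hinge axis), 14 mm thick. The point lies 226 mm from the hinge along the lid's -x and 7 mm along its z; with the lid shut it is 26 mm in front of the chamber's front wall, 96 mm above the table
- deck: sloped deck of the aluminium cooling rack, across the chamber from the console; fixed. Origin: centre of its surface, 70 mm above the table. x: up the slope, away from the robot; y: level, along the rack; z: normal, leaning 18 degrees to the robot. Free area 56 (x) by 236 mm (y) inside ledges 16 mm high (18 at the upper edge): room for three cells side by side
- cell_a: brass lens cell, about 110 g: 34 x 34 mm square foot 6 mm thick, on it a round barrel 30 mm in diameter up to 36 mm above the underside, with a green-tinted lens (up to 40 mm) in its top. Origin: centre of the underside; z: up through the lens. It starts lens up on the chamber floor under the lid, or is absent (None): 2 or 3 of the four are there
- cell_b: brass lens cell, about 110 g: 34 x 34 mm square foot 6 mm thick, on it a round barrel 30 mm in diameter up to 36 mm above the underside, with a green-tinted lens (up to 40 mm) in its top. Origin: centre of the underside; z: up through the lens. It starts lens up on the chamber floor under the lid, or is absent (None): 2 or 3 of the four are there
- cell_c: brass lens cell, about 110 g: 34 x 34 mm square foot 6 mm thick, on it a round barrel 30 mm in diameter up to 36 mm above the underside, with a green-tinted lens (up to 40 mm) in its top. Origin: centre of the underside; z: up through the lens. It starts lens up on the chamber floor under the lid, or is absent (None): 2 or 3 of the four are there
- cell_d: brass lens cell, about 110 g: 34 x 34 mm square foot 6 mm thick, on it a round barrel 30 mm in diameter up to 36 mm above the underside, with a green-tinted lens (up to 40 mm) in its top. Origin: centre of the underside; z: up through the lens. It starts lens up on the chamber floor under the lid, or is absent (None): 2 or 3 of the four are there
- tweezers: bystander, to be left alone: steel tweezers, 115 mm long, lying flat in front of the chamber. Origin: underside or middle
- dish_a: bystander, to be left alone: small shallow aluminium dish, 68 mm across, 18 mm high, in front of the chamber. Origin: underside or middle
- dish_b: bystander, to be left alone: small shallow aluminium dish, 68 mm across, 18 mm high, behind and to the right of the chamber. Origin: underside or middle
- amber_bottle: bystander, to be left alone: amber glass bottle, 44 mm across, 85 mm high, behind and to the left of the chamber. Origin: underside or middle
- tape_roll: bystander, to be left alone: roll of orange tape lying flat, 72 mm across, 12 mm high. Origin: underside or middle
- driver: bystander, to be left alone: yellow-handled screwdriver, about 150 mm long, lying flat. Origin: underside or middle
- white_bottle: bystander, to be left alone: white plastic bottle, 48 mm across, 110 mm high, behind the chamber. Origin: underside or middle

How it is judged:
On the way, in this order (a step that is already met when the one before it is completed fails the run):
1. the isolator is turned to off (value of joint isolator above 1.48 rad and value of joint lid below 0.1 rad), for 0.2 s.
2. its lockout hasp is swung out (value of joint isolator above 1.48 rad and value of joint hasp above 1.05 rad), for 0.2 s.
3. the chamber lid is open (value of joint lid above 1.2 rad), for 0.2 s.
4. every lens cell stands flat on the rack's deck (x of cell_a in the frame of deck between -0.016 and 0.016 m and y of cell_a in the frame of deck between -0.105 and 0.105 m and z of cell_a in the frame of deck between -0.004 and 0.004 m and angle between the z axis of each of cell_a, cell_b, cell_c, cell_d and the z axis of deck, either way round below 0.1 rad and angle between each of cell_a, cell_b, cell_c, cell_d's own z axis and vertical below 0.8 rad and linear speed of each of cell_a, cell_b, cell_c, cell_d below 0.03 m/s and x of cell_b in the frame of deck between -0.016 and 0.016 m and y of cell_b in the frame of deck between -0.105 and 0.105 m and z of cell_b in the frame of deck between -0.004 and 0.004 m and x of cell_c in the frame of deck between -0.016 and 0.016 m and y of cell_c in the frame of deck between -0.105 and 0.105 m and z of cell_c in the frame of deck between -0.004 and 0.004 m and x of cell_d in the frame of deck between -0.016 and 0.016 m and y of cell_d in the frame of deck between -0.105 and 0.105 m and z of cell_d in the frame of deck between -0.004 and 0.004 m), for 0.2 s.
5. the chamber lid is shut again (value of joint lid below 0.06 rad), for 0.2 s.
At the end, for the whole second after the job is handed in: The isolator is off (within 5 degrees of its stop), its hasp is swung out at least 60 degrees, the lid is shut (within 3.5 degrees), and every lens cell that was in the chamber stands lens up and flat (within 6 degrees, foot within 4 mm) on the rack's sloped deck, inside its ledges, at rest (all of step 2 and all of step 4 and value of joint lid below 0.06 rad); the robot touches nothing.
It fails at once if the lid is raised while the isolator is not off or its hasp is not out (value of joint lid above 0.15 rad and (not (value of joint isolator above 1.48 rad) or not (value of joint hasp above 1.05 rad))).
It fails at once if another thing on the bench is moved more than 30 mm (distance of any of tweezers, dish_a, dish_b, amber_bottle, tape_roll, driver, white_bottle from where it was at the start of the episode above 0.03 m).
Of cell_a, cell_b, cell_c, cell_d only 2 to 3 are there at a start; the rules pass over those that are not, and their reading is None.
At some moment in a run one of cell_a, cell_b, cell_c, cell_d may be knocked a few centimetres aside while the robot is not near it.
It also fails if it takes over 210 s, if anything falls off the work surface, if the arm or the gripper's body presses on something with over 40 N, if the wrist force passes 120 N, or if a joint passes its speed limit or range.

## Working session

There is one attempt and no reset: what is moved stays moved. The work goes in short steps, Python scripts to look and compute and a shell command to move; the robot and the scene stay as the last step left them, time stands still between calls to the robot, and variables do not carry over. Pictures are saved under pics/ and viewed, at most 14 in all, crops included, and the job is handed in when it is done.

```bash
mkdir -p pics; ls; python3 - <<'E'
from station import r
import cv2,numpy as np
print(r.get_obs())
for n in("side","top"):
    p=r.capture(n); cv2.imwrite(f"pics/{n}0.png",p["color"])
    print(n,p["mtx"].tolist(),np.round(p["R"],4).tolist(),np.round(p["t"],4).tolist())
    for k in["panel","isolator","hasp","chamber","lid_tab","deck","tweezers","dish_a","amber_bottle","tape_roll","driver","white_bottle"]:
        print(k,[(round(d["p"],2),[int(v) for v in d["box"]]) for d in r.silhouettes(p,k)[:3]])
E
```

```text
pics
{'time': 0.0, 'joint_positions': array([ 1.13791487e+00,  2.45835710e-01,  1.55901236e+00,  1.72866784e-05,
        1.33872630e+00, -1.74125830e-01]), 'dq': array([-5.22580220e-04,  1.50502022e-04, -4.41364571e-04, -6.14323891e-04,
        3.65358672e-05, -8.23800810e-04]), 'tau': array([ 2.17255929e-04, -4.29505241e+01, -3.26131582e+01, -1.23847981e-04,
        5.42419672e-03, -2.10480516e-05]), 'tcp_pos': array([0.16623374, 0.62815073, 0.40356705]), 'tool_rot': array([-3.04158453e-04,  1.29019097e-01,  9.91641614e-01, -9.43057198e-04]), 'wrist_force': array([-0.27945923, -0.06211712, -0.3448391 ]), 'torque': array([0.00745277, 0.00834303, 0.00695588]), 'grip_force': 0.0, 'width': 0.08512837774856051}
side [[438.3091006445697, 0.0, 283.13030289062874], [0.0, 438.3091006445697, 215.18085194812943], [0.0, 0.0, 1.0]] [[0.9054, -0.4245, 0.0014], [-0.3082, -0.6597, -0.6854], [0.2919, 0.6201, -0.7282]] [-0.5262, 0.2529, 1.1997]
panel [(0.9, [274, 264, 377, 372])]
isolator [(0.79, [314, 310, 343, 338]), (0.18, [275, 268, 379, 374])]
hasp [(0.42, [335, 327, 345, 341])]
chamber [(0.95, 
[... 542 characters left out ...]
], [-0.9816, 0.0013, -0.191], [0.191, 0.0029, -0.9816]] [0.0148, 0.6226, 1.5544]
panel [(0.91, [353, 212, 423, 272])]
isolator [(0.77, [390, 231, 418, 253])]
hasp []
chamber [(0.92, [235, 186, 336, 270])]
lid_tab [(0.96, [234, 191, 333, 269])]
deck [(0.84, [130, 226, 210, 250])]
tweezers [(0.68, [229, 267, 240, 301])]
dish_a [(0.77, [351, 178, 369, 198]), (0.69, [386, 226, 421, 253]), (0.68, [324, 273, 341, 298])]
amber_bottle [(0.5, [204, 174, 218, 191])]
tape_roll [(0.7, [132, 225, 208, 250]), (0.59, [447, 263, 470, 285]), (0.2, [235, 192, 334, 272])]
driver [(0.5, [104, 265, 115, 306]), (0.24, [351, 178, 371, 197])]
white_bottle [(0.59, [286, 162, 298, 181]), (0.17, [448, 263, 467, 285])]
```

```bash
python3 - <<'E'
import cv2
a=cv2.imread("pics/top0.png")[150:320,90:490]; b=cv2.imread("pics/side0.png")[120:385,140:400]
cv2.imwrite("pics/t0z.png",cv2.resize(a,None,fx=2,fy=2,interpolation=cv2.INTER_CUBIC))
cv2.imwrite("pics/s0z.png",cv2.resize(b,None,fx=2.25,fy=2.25,interpolation=cv2.INTER_CUBIC))
E
```

```text
(no output)
```

View pics/t0z.png

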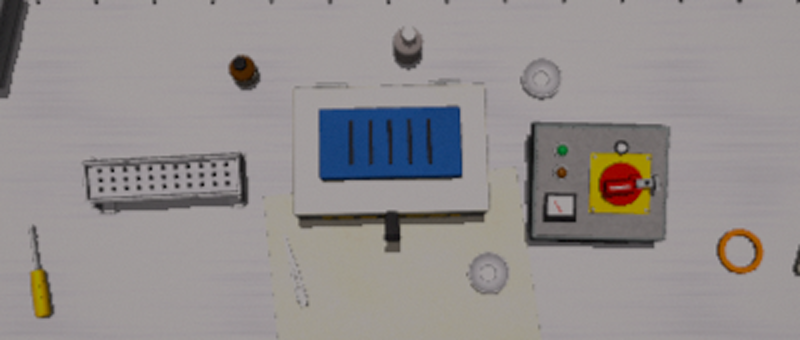

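View pics/s0z.png

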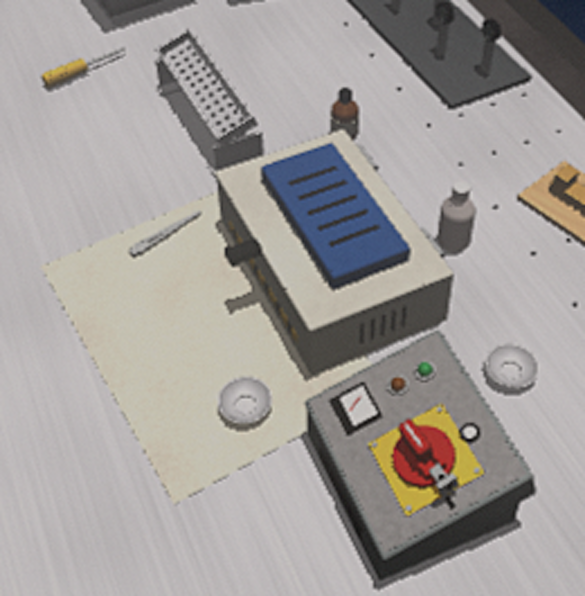

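The overview shows the console at the right of the chamber, with the red handle at about (400,242) in the top view and pointing right. The rack is at the left, at about (170,238), and the lid tab is at (286,263). Next I fit their poses.

```bash
cat > h.py <<'E'
import cv2,numpy as np
from scipy.optimize import least_squares
from station import r
def proj(p,X):
    X=np.atleast_2d(X)@p["R"].T+p["t"]; q=X@p["mtx"].T; return q[:,:2]/q[:,2:]
def onz(p,uv,z):
    d=p["R"].T@np.linalg.solve(p["mtx"],[*uv,1.]); c=-p["R"].T@p["t"]; return c+d*(z-c[2])/d[2]
def tri(ps,uvs):
    return least_squares(lambda X:np.concatenate([proj(p,X)[0]-u for p,u in zip(ps,uvs)]),[.6,0,.1]).x
def cents(p,lo,hi,box,n=3):
    l,t,R_,b=box; m=np.zeros(p["color"].shape[:2],np.uint8)
    m[t:b,l:R_]=cv2.inRange(cv2.cvtColor(p["color"],cv2.COLOR_BGR2HSV),lo,hi)[t:b,l:R_]
    return m
def fitpose(ps,masks,pts,x0,zfix):
    """x,y,yaw of a convex body with local corner points pts, matching the silhouettes' outlines (soft IoU)"""
    from scipy.optimize import minimize
    def cost(v):
        c,s=np.cos(v[2]),np.sin(v[2]); W=pts@np.array([[c,s,0],[-s,c,0],[0,0,1]])+[v[0],v[1],zfix]; e=0
        for p,m in zip(ps,masks):
            k=8; h=cv2.convexHull((proj(p,W)*1).astype(np.float32))
            im=np.zeros((420*2,560*2),np.uint8); cv2.fillPoly(im,[np.round((h+.5)*2*16).astype(int)],1,shift=4)
            M=cv2.resize(m.astype(np.uint8),(1120,840),interpolation=cv2.INTER_NEAREST)
            e+=1-(im&M).sum()/max((im|M).sum(),1)
        return e
    best=min((minimize(cost,np.add(x0,d),method="Nelder-Mead",options=dict(initial_simplex=np.add(x0,d)+np.array([[0,0,0],[.02,0,0],[0,.02,0],[0,0,.1]]),maxiter=150)) for d in([0,0,0],[.01,-.01,.05],[-.01,.01,-.05])),key=lambda o:o.fun)
    return best.x,best.fun
E
cat > m1.py <<'E'
from h import *
s,t=r.capture("side"),r.capture("top"); ps=[s,t]
# yellow plate
Y=[cents(p,(20,130,70),(35,255,255),b,) for p,b in((s,(280,280,370,360)),(t,(380,220,420,260)))]
H=[cv2.convexHull(cv2.findNonZero(m)) for m in Y]
c=[np.array(cv2.minAreaRect(h)[0]) for h in H]; print("plate",[cv2.minAreaRect(h) for h in H],"axis",tri(ps,c))
# tab
for k in("panel","chamber","lid_tab","deck"):
    print(k,[[(round(d["p"],2),d["box"]) for d in r.silhouettes(p,k)[:1]] for p in ps])
def box(x,y,z0,z1): return np.array([[a,b,c] for a in(-x/2,x/2) for b in(-y/2,y/2) for c in(z0,z1)])
# deck: surface quad plus ledges 16-18mm high ; whole-rack silhouettes not modelled: use top ledges rectangle
g=lambda k:[r.silhouettes(p,k)[0]["mask"] for p in ps]
C=box(.2,.3,0,.102)
print("chamber",fitpose(ps,g("chamber"),C,[onz(t,(285,228),.1)[0],onz(t,(285,228),.1)[1],0],0))
a=np.radians(15); P=[]
for x in(-.09,.09):
    for y in(-.105,.105):
        for z in (.0925+x*np.sin(a),0): P.append([x*np.cos(a),y,z])
print("console",fitpose(ps,g("panel"),np.array(P),[*onz(t,(388,242),.09)[:2],0],0))
a=np.radians(18); P=[]
for x in(-.031,.031):
    for y in(-.121,.121):
        for z in(0,.016): P.append([x*np.cos(a)-z*np.sin(a),y,.07+x*np.sin(a)+z*np.cos(a)])
        P.append([x*np.cos(a),y,0])
print("deck",fitpose(ps,g("deck"),np.array(P),[*onz(t,(170,238),.07)[:2],0],0))
E
python3 m1.py
```

```text
plate [((328.65093994140625, 323.4717102050781), (36.4232177734375, 38.94856262207031), 60.945396423339844), ((399.52056884765625, 241.04640197753906), (30.286911010742188, 30.37772560119629), 2.602562189102173)] axis [ 0.53561898 -0.35926451  0.08898583]
panel [[(0.65, [276.3, 265.4, 377.7, 375.9])], [(0.69, [355.8, 210.5, 425.5, 274.3])]]
chamber [[(0.92, [238.0, 179.0, 343.1, 285.4])], [(0.94, [232.7, 187.7, 334.4, 269.5])]]
lid_tab [[(0.9, [237.1, 180.3, 343.8, 264.5])], [(0.98, [234.5, 193.1, 331.4, 269.0])]]
deck [[(0.88, [210.2, 134.3, 253.0, 186.9])], [(0.6, [129.5, 226.1, 208.3, 249.2])]]
chamber (array([ 5.91112806e-01, -3.37201399e-04,  2.26009725e-02]), np.float64(0.07915807040640999))
console (array([ 0.54292269, -0.32872097, -0.01815213]), np.float64(0.1940277809059352))
deck (array([0.55315134, 0.36501949, 0.04891058]), np.float64(0.44034780352000813))
```

```bash
cat > go.py <<'E'
import sys,numpy as np
from h import r
def st():
    o=r.get_obs(); w,x,y,z=o["tool_rot"]; return o,np.arctan2(1-2*(x*x+z*z),2*(x*y-w*z))
def delta(x,y,z,psi=None):   # target of grasp point (155 mm ahead of TCP), psi deg of tool y
    o,p=st(); d=np.array([x,y,z+.155])-o["tcp_pos"]; q=p if psi is None else np.radians(psi)
    tx=d@[-np.sin(q),np.cos(q),0]; ty=d@[np.cos(q),np.sin(q),0]
    print("psi %.1f turn units %.2f; units (after turn) x %.2f y %.2f z %.2f"%(np.degrees(p),np.degrees(p-q)/5,tx/.02,ty/.02,-d[2]/.02))
def say():
    o,p=st(); print("t %.1f grasp %s psi %.1f w %.4f g %.1f F %s q %s"%(o["time"],np.round(o["tcp_pos"]-[0,0,.155],4),np.degrees(p),o["width"],o["grip_force"],np.round(o["wrist_force"],1),np.round(o["joint_positions"],2)))
if __name__=="__main__":
    say()
    if len(sys.argv)>3: delta(*map(float,sys.argv[1:]))
E
python3 - <<'E'
from h import *
s,t=r.capture("side"),r.capture("top")
print(onz(s,(328.65,323.5),.0925),onz(t,(399.5,241.0),.0925))
for n,p,L in(("t",t,[((534+.0)/2+90,123/2+150,.1158),(668/2+90,126/2+150,.1158),(664/2+90,239/2+150,.0692),(530/2+90,239/2+150,.0692)]),("s",s,[(435/2.25+140,333/2.25+120,.1158),(533/2.25+140,488/2.25+120,.1158),(383/2.25+140,557/2.25+120,.0692),(308/2.25+140,402/2.25+120,.0692)])):
    P=np.array([onz(p,l[:2],l[2]) for l in L]); print(n,np.round(P[:,:2],3).tolist(),P.mean(0))
for n,p,L in(("t",t,[(85/2+90,161/2+150,.0),(241/2+90,153/2+150,0),(245/2+90,186/2+150,0),(92/2+90,201/2+150,0)]),):
    P=np.array([onz(p,l[:2],.085) for l in L]); print("rack",np.round(P,3).tolist())
m=[cents(p,(0,0,0),(180,255,45),b) for p,b in((s,(232,220,258,242)),(t,(280,253,292,272)))]
for p,mm in zip((s,t),m):
    n,l,st,c=cv2.connectedComponentsWithStats(mm); i=1+st[1:,4].argmax(); print(st[i],c[i],onz(p,c[i],.096))
E
python3 go.py .5356 -.35 .13 -2
```

```text
[ 0.53395122 -0.36087772  0.0925    ] [ 0.53591654 -0.35858756  0.0925    ]
t [[0.625, -0.226], [0.62, -0.433], [0.449, -0.43], [0.449, -0.221]] [ 0.53598077 -0.32741671  0.0925    ]
s [[0.616, -0.235], [0.61, -0.449], [0.448, -0.431], [0.455, -0.23]] [ 0.5324489  -0.33638891  0.0925    ]
rack [[0.571, 0.478, 0.085], [0.584, 0.233, 0.085], [0.531, 0.225, 0.085], [0.508, 0.463, 0.085]]
[240 231   1   2   2] [240.  231.5] [0.445788   0.00414735 0.096     ]
[280 257  12  14 100] [285.68 263.04] [ 0.46724791 -0.0038898   0.096     ]
t 2.2 grasp [0.1663 0.6284 0.2497] psi 75.2 w 0.0856 g 0.0 F [-0.4 -0.1  0.5] q [ 1.14  0.25  1.56  0.    1.34 -0.17]
psi 75.2 turn units 15.43; units (after turn) x -48.24 y 20.16 z 5.98
```

```bash
python3 -m crank '{"xyz":[[0,0,0],[0,0,0],[0,0,0],[0,0,0],[0,0,0],[0,0,0],[0,0,0],[0,0,0],[0,0,0],[0,0,0],[0,0,0],[0,0,0],[0,0,0],[0,0,0],[0,0,0],[0,0,0]],"turn":[1,1,1,1,1,1,1,1,1,1,1,1,1,1,1,0.35]}' 0.15 25
python3 -m crank '{"xyz":[[-1,0.7,0],[-1,0.7,0],[-1,0.7,0],[-1,0.7,0],[-1,0.7,0],[-1,0.7,0],[-1,0.7,0],[-1,0.7,0],[-1,0.7,0],[-1,0.7,0],[-1,0.7,0],[-1,0.7,0],[-1,0.7,0],[-1,0.7,0],[-1,0.7,0],[-1,0.7,0],[-1,0.7,0],[-1,0.7,0],[-1,0.7,0],[-1,0.7,0]],"turn":[0,0,0,0,0,0,0,0,0,0,0,0,0,0,0,0,0,0,0,0]}'
python3 -m crank '{"xyz":[[-1,0.2,0],[-1,0.2,0],[-1,0.2,0],[-1,0.2,0],[-1,0.2,0],[-1,0.2,0],[-1,0.2,0],[-1,0.2,0],[-1,0.2,0],[-1,0.2,0],[-1,0.2,0],[-1,0.2,0],[-1,0.2,0],[-1,0.2,0],[-1,0.2,0],[-1,0.2,0],[-1,0.2,0],[-1,0.2,0],[-1,0.2,0],[-1,0.2,0]],"turn":[0,0,0,0,0,0,0,0,0,0,0,0,0,0,0,0,0,0,0,0]}'
python3 go.py .525 -.3505 .20 -2
```

```text
time: 3.53
tcp_pos: [0.1663, 0.6284, 0.4047]
tool_rot: [-0.0, 0.718, 0.696, 0.0]
wrist_force: [0.4, 0.4, -0.4]
width: 0.0492
grip_force: 0.0
time: 5.2
tcp_pos: [0.4357, 0.2197, 0.4049]
tool_rot: [0.0, 0.717, 0.697, 0.0]
wrist_force: [0.5, -0.1, -0.5]
width: 0.0491
grip_force: 0.0
time: 6.87
tcp_pos: [0.5042, -0.1823, 0.4048]
tool_rot: [0.0, 0.717, 0.697, 0.0]
wrist_force: [0.2, -0.7, 0.2]
width: 0.0491
grip_force: 0.0
t 6.9 grasp [ 0.5042 -0.1823  0.2498] psi -1.6 w 0.0491 g 0.0 F [ 0.2 -0.7  0.2] q [-0.56 -0.02  1.85  0.    1.32 -0.53]
psi -1.6 turn units 0.08; units (after turn) x -8.37 y 1.33 z 2.49
```

```bash
python3 -m crank '{"xyz":[[-1,0.16,0.31],[-1,0.16,0.31],[-1,0.16,0.31],[-1,0.16,0.31],[-1,0.16,0.31],[-1,0.16,0.31],[-1,0.16,0.31],[-1,0.16,0.31],[-0.4,0.05,0],[0,0,0],[0,0,0]],"turn":[0,0,0,0,0,0,0,0,0,0,0]}'
python3 go.py .525 -.3505 .13 -2; python3 - <<'E'
from h import *
s,t=r.capture("side"),r.capture("top")
a=s["color"][250:380,260:390]; b=t["color"][190:290,340:440]
cv2.imwrite("pics/h1.png",np.hstack([cv2.resize(a,(390,390),interpolation=2),cv2.resize(b,(390,390),interpolation=2)]))
E
```

```text
time: 7.78
tcp_pos: [0.5262, -0.3497, 0.3554]
tool_rot: [-0.0, 0.717, 0.697, 0.0]
wrist_force: [-0.7, -0.5, 0.1]
width: 0.0491
grip_force: 0.0
t 7.8 grasp [ 0.5262 -0.3497  0.2004] psi -1.6 w 0.0491 g 0.0 F [-0.7 -0.5  0.1] q [-0.77  0.25  1.65  0.    1.25 -0.74]
psi -1.6 turn units 0.08; units (after turn) x -0.04 y -0.06 z 3.52
```

View pics/h1.png

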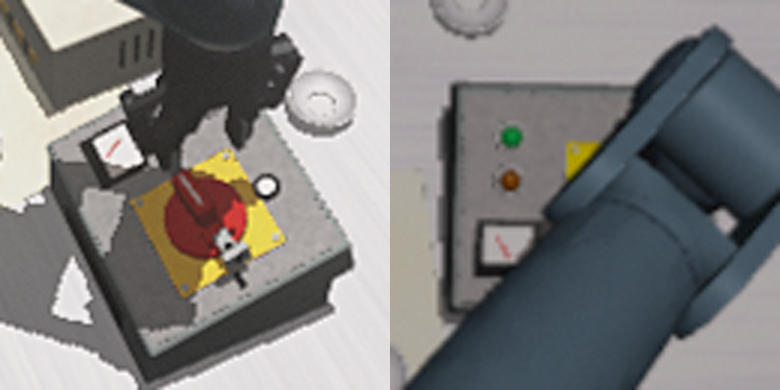

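The fingers hang above and on either side of the bar, with the bar at about (195,190) in the left crop. Now I descend and grip.

```bash
python3 -m crank '{"xyz":[[0,0,0.5],[0,0,0.5],[0,0,0.5],[0,0,0.5],[0,0,0.5],[0,0,0.5],[0,0,0.45],[0,0,0]],"turn":[0,0,0,0,0,0,0,0]}'
python3 go.py; python3 -m crank '{"xyz":[[0,0,0],[0,0,0],[0,0,0],[0,0,0],[0,0,0],[0,0,0]],"turn":[0,0,0,0,0,0]}' -1 20; python3 go.py
```

```text
time: 8.55
tcp_pos: [0.5255, -0.3494, 0.2831]
tool_rot: [-0.002, 0.717, 0.697, -0.0]
wrist_force: [-0.0, -0.1, -0.3]
width: 0.0492
grip_force: 0.0
t 8.6 grasp [ 0.5255 -0.3494  0.1281] psi -1.6 w 0.0492 g 0.0 F [-0.  -0.1 -0.3] q [-0.77  0.33  1.69 -0.    1.13 -0.74]
time: 9.05
tcp_pos: [0.5254, -0.3499, 0.2866]
tool_rot: [-0.002, 0.717, 0.697, -0.001]
wrist_force: [-6.6, 1.6, 3.9]
width: 0.0228
grip_force: 18.4
t 9.1 grasp [ 0.5254 -0.3499  0.1316] psi -1.6 w 0.0228 g 18.4 F [-6.6  1.6  3.9] q [-0.77  0.33  1.68 -0.    1.13 -0.74]
```

```bash
python3 -m crank '{"xyz":[[0,-0.04,0],[0,-0.04,0],[0,-0.04,0],[0,-0.04,0],[0,-0.04,0],[0,-0.04,0],[0,-0.04,0.01],[0,-0.04,0.01]],"turn":[-1,-1,-1,-1,-1,-1,-1,-1]}'
python3 go.py; python3 -m crank '{"xyz":[[0,-0.04,0.01],[0,-0.04,0.01],[0,-0.04,0.01],[0,-0.04,0.01],[0,-0.04,0.01],[0,-0.04,0.01],[0,-0.04,0.01],[0,-0.04,0.01],[0,-0.04,0],[0,-0.04,0],[0,0,0]],"turn":[-1,-1,-1,-1,-1,-1,-1,-1,-1,-1,-0.8]}'; python3 go.py
```

```text
time: 9.72
tcp_pos: [0.5193, -0.3515, 0.2858]
tool_rot: [-0.002, 0.433, 0.901, 0.0]
wrist_force: [-7.0, 1.1, 0.3]
width: 0.021
grip_force: 19.1
t 9.7 grasp [ 0.5193 -0.3515  0.1308] psi 38.6 w 0.0210 g 19.1 F [-7.   1.1  0.3] q [-0.78  0.32  1.7  -0.    1.13 -1.45]
time: 10.63
tcp_pos: [0.5159, -0.359, 0.2851]
tool_rot: [-0.0, -0.022, 1.0, -0.0]
wrist_force: [-6.2, -1.2, 2.5]
width: 0.0177
grip_force: 43.7
t 10.6 grasp [ 0.5159 -0.359   0.1301] psi 92.5 w 0.0177 g 43.7 F [-6.2 -1.2  2.5] q [-0.79  0.32  1.69 -0.    1.12 -2.4 ]
```

```bash
python3 -m crank '{"xyz":[[0,0,0],[0,0,0],[0,0,0],[0,0,0],[0,0,-1],[0,0,-1],[0,0,-1],[0,0,-1],[0,0,0],[0,0,0]],"turn":[0,0,0,0,0,0,0,0,0,0.8]}' 0.15; python3 go.py .57 -.36 .2 88.4;  python3 - <<'E'
from h import *
s,t=r.capture("side"),r.capture("top")
a=s["color"][250:380,260:390]; b=t["color"][190:290,340:440]
cv2.imwrite("pics/h2.png",np.hstack([cv2.resize(a,(520,520),interpolation=2)]))
E
```

```text
time: 11.47
tcp_pos: [0.5167, -0.3586, 0.3658]
tool_rot: [0.001, 0.014, 1.0, -0.001]
wrist_force: [-0.4, 0.2, -0.4]
width: 0.0491
grip_force: 0.0
t 11.5 grasp [ 0.5167 -0.3586  0.2108] psi 88.3 w 0.0491 g 0.0 F [-0.4  0.2 -0.4] q [-0.79  0.23  1.65  0.    1.26 -2.33]
psi 88.3 turn units -0.01; units (after turn) x -2.66 y 0.00 z 0.54
```

View pics/h2.png

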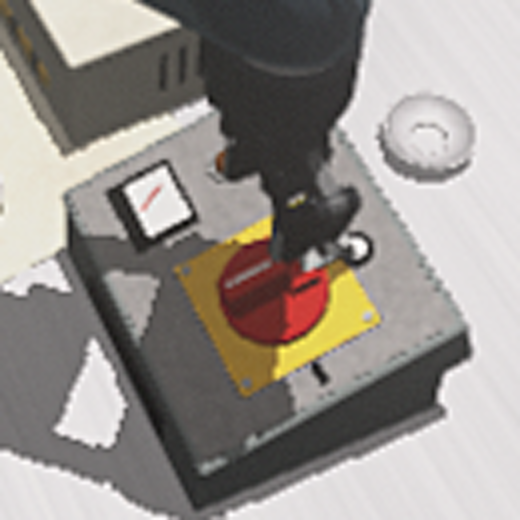

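The handle now points up the slope to the ring mark, so the isolator is off. Next is the hasp tab, at about (318,262) in this crop.

```bash
python3 -m crank '{"xyz":[[-1,0,0],[-1,0,0],[-0.96,0.1,0],[0,0,1],[0,0,1],[0,0,1],[0,0,0.8],[0,0,0]],"turn":[0,0,0,0,0,0,0,0]}'
python3 go.py .5763 -.361 .134; python3 -m crank '{"xyz":[[0,0,0],[0,0,0],[0,0,0],[0,0,0],[0,0,0],[0,0,0]],"turn":[0,0,0,0,0,0]}' -1 25; python3 go.py .5763 -.361 .134
```

```text
time: 12.23
tcp_pos: [0.5743, -0.3568, 0.2822]
tool_rot: [-0.004, 0.013, 1.0, 0.003]
wrist_force: [0.1, 0.1, -0.7]
width: 0.0489
grip_force: 0.0
t 12.2 grasp [ 0.5743 -0.3568  0.1272] psi 88.5 w 0.0489 g 0.0 F [ 0.1  0.1 -0.7] q [-0.72  0.43  1.56 -0.    1.16 -2.27]
psi 88.5 turn units 0.00; units (after turn) x -0.11 y -0.21 z -0.34
time: 12.73
tcp_pos: [0.5756, -0.3592, 0.2895]
tool_rot: [0.001, 0.014, 1.0, -0.002]
wrist_force: [-0.8, -5.5, -3.5]
width: 0.0211
grip_force: 28.0
t 12.7 grasp [ 0.5756 -0.3592  0.1345] psi 88.4 w 0.0211 g 28.0 F [-0.8 -5.5 -3.5] q [-0.72  0.42  1.55 -0.    1.16 -2.27]
psi 88.4 turn units 0.00; units (after turn) x -0.04 y -0.09 z 0.03
```

```bash
python3 -m crank '{"xyz":[[0.13,0,-0.12],[0.13,0,-0.12],[0.15,0,-0.085],[0.15,0,-0.085],[0.17,0,-0.045],[0.17,0,-0.045],[0,0,0]],"turn":[0,0,0,0,0,0,0]}'; python3 go.py
python3 -m crank '{"xyz":[[0.175,0,0],[0.175,0,0],[0.17,0,0.03],[0.17,0,0.03],[0.12,0,0.04],[0,0,0]],"turn":[0,0,0,0,0,0]}'; python3 go.py
```

```text
time: 13.32
tcp_pos: [0.5584, -0.3587, 0.3007]
tool_rot: [0.004, 0.014, 1.0, -0.003]
wrist_force: [4.9, -4.3, -3.5]
width: 0.0213
grip_force: 25.7
t 13.3 grasp [ 0.5584 -0.3587  0.1457] psi 88.4 w 0.0213 g 25.7 F [ 4.9 -4.3 -3.5] q [-0.74  0.38  1.59  0.    1.16 -2.28]
time: 13.82
tcp_pos: [0.5431, -0.3583, 0.3011]
tool_rot: [0.005, 0.014, 1.0, -0.004]
wrist_force: [5.7, -2.4, 5.0]
width: 0.0213
grip_force: 24.3
t 13.8 grasp [ 0.5431 -0.3583  0.1461] psi 88.4 w 0.0213 g 24.3 F [ 5.7 -2.4  5. ] q [-0.76  0.35  1.63  0.    1.15 -2.3 ]
```

```bash
python3 -m crank '{"xyz":[[0.15,0,0.04],[0.1,0,0.04],[0,0,0]],"turn":[0,0,0]}'; python3 go.py
python3 -m crank '{"xyz":[[0,0,0],[0,0,0],[0,0,0],[0,0,0],[0,0,-1],[0,0,-1],[0,0,-1],[0,0,-1],[0,0,-1],[0.5,1,-1],[0.5,1,0],[0.5,1,0],[0.5,1,0],[0,1,0],[0,1,0],[0,0,0]],"turn":[0,0,0,0,0,0,0,0,0,0,0,0,0,0,0,0]}' 0.15;  python3 - <<'E'
from h import *
s,t=r.capture("side"),r.capture("top")
a=s["color"][250:380,260:390]; b=t["color"][200:280,350:430]
cv2.imwrite("pics/h3.png",np.hstack([cv2.resize(a,(400,400),interpolation=2),cv2.resize(b,(400,400),interpolation=2)]))
E
python3 go.py .463 -.004 .2 91.3
```

```text
time: 14.07
tcp_pos: [0.538, -0.3583, 0.2997]
tool_rot: [0.005, 0.014, 1.0, -0.004]
wrist_force: [4.3, -1.7, 5.7]
width: 0.0214
grip_force: 24.2
t 14.1 grasp [ 0.538  -0.3583  0.1447] psi 88.4 w 0.0214 g 24.2 F [ 4.3 -1.7  5.7] q [-0.76  0.34  1.64  0.    1.15 -2.31]
time: 15.4
tcp_pos: [0.4995, -0.2332, 0.4141]
tool_rot: [-0.0, 0.012, 1.0, 0.001]
wrist_force: [0.2, 0.1, -0.2]
width: 0.0492
grip_force: 0.0
t 15.5 grasp [ 0.4997 -0.2355  0.2594] psi 88.5 w 0.0491 g 0.0 F [ 0.2  0.1 -0.4] q [-0.65  0.01  1.8  -0.    1.33 -2.19]
psi 88.5 turn units -0.56; units (after turn) x 1.57 y 11.62 z 2.97
```

View pics/h3.png

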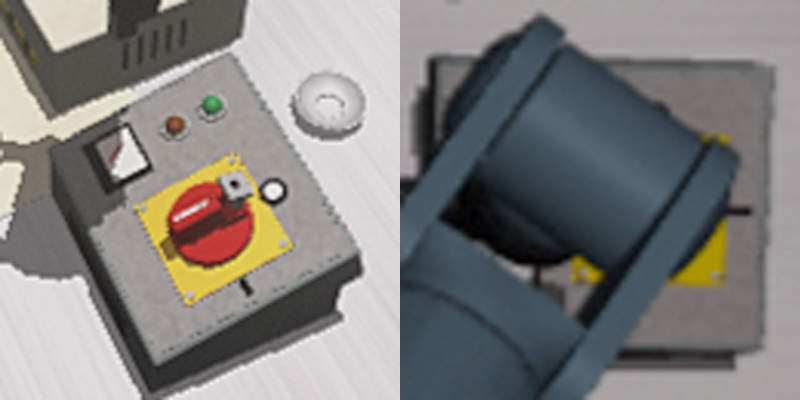

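```bash
python3 -m crank '{"xyz":[[0.1,1,0],[0.15,1,0],[0.15,1,0],[0.15,1,0],[0.15,1,0],[0.15,1,0],[0.15,1,0],[0.15,1,0],[0.15,1,0],[0.15,1,0],[0.15,1,0.5],[0.1,0.6,0.5],[0,0,0.5],[0,0,0.5],[0,0,0]],"turn":[-0.56,0,0,0,0,0,0,0,0,0,0,0,0,0,0]}';  python3 - <<'E'
from h import *
s,t=r.capture("side"),r.capture("top")
a=s["color"][160:320,200:360]; b=t["color"][210:280,355:425]
cv2.imwrite("pics/h4.png",np.hstack([cv2.resize(a,(400,400),interpolation=2),cv2.resize(b,(400,400),interpolation=2)]))
E
python3 go.py .463 -.004 .102 91.3
```

```text
time: 16.75
tcp_pos: [0.4613, -0.0052, 0.3716]
tool_rot: [-0.002, -0.01, 1.0, 0.0]
wrist_force: [-0.4, 0.3, 0.2]
width: 0.0491
grip_force: 0.0
t 16.9 grasp [ 0.4619 -0.0055  0.2188] psi 91.1 w 0.0487 g 0.0 F [-0.2 -0.6 -0.4] q [-0.26 -0.18  2.05 -0.    1.27 -1.85]
psi 91.1 turn units -0.03; units (after turn) x -0.06 y 0.07 z 5.84
```

View pics/h4.png

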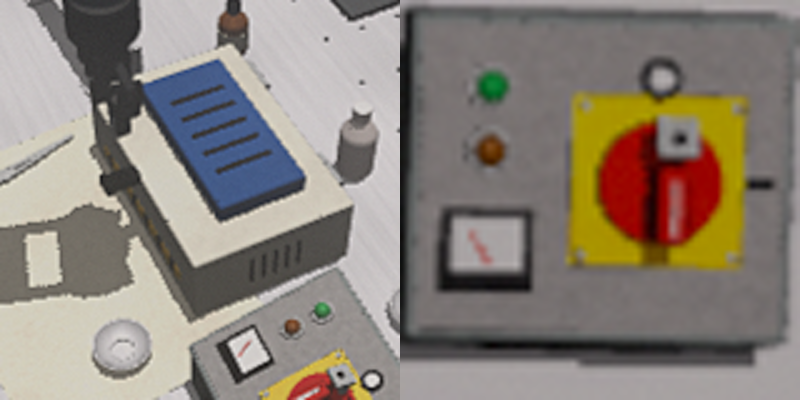

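The bar points straight up the slope to the ring, and the hasp plate stands out at about (678,137). The gripper hangs over the lid's tab, so I descend on it.

```bash
python3 -m crank '{"xyz":[[0,0,0.8],[0,0.05,0.8],[0,0.05,0.8],[0,0,0.8],[0,0,0.8],[0,0,0.8],[0,0,0.6],[0,0,0.4],[0,0,0]],"turn":[0,0,0,0,0,0,0,0,0]}'
python3 -m crank '{"xyz":[[0,0,0],[0,0,0],[0,0,0],[0,0,0],[0,0,0],[0,0,0]],"turn":[0,0,0,0,0,0]}' -1 40; python3 go.py .463 -.004 .102 91.3; python3 - <<'E'
from h import *
t=r.capture("top")
print("hasp plate",onz(t,(403.65,234),.1417))
m=cents(t,(0,0,0),(180,255,45),(280,253,292,272)); print(r.get_obs()["wrist_force"])
E
```

```text
time: 17.6
tcp_pos: [0.4615, -0.0031, 0.2573]
tool_rot: [-0.001, -0.01, 1.0, 0.0]
wrist_force: [0.1, 1.1, -0.4]
width: 0.0489
grip_force: 0.0
time: 18.1
tcp_pos: [0.4623, -0.0037, 0.2599]
tool_rot: [0.001, -0.011, 1.0, -0.002]
wrist_force: [-0.7, -7.7, 0.8]
width: 0.021
grip_force: 41.2
t 18.1 grasp [ 0.4623 -0.0037  0.1049] psi 91.2 w 0.0210 g 41.2 F [-0.7 -7.7  0.8] q [-0.25 -0.01  2.13 -0.    1.02 -1.84]
psi 91.2 turn units -0.01; units (after turn) x -0.03 y -0.02 z 0.14
hasp plate [ 0.55023136 -0.36044349  0.1417    ]
[-1.21455038 -7.93369159  0.62132947]
```

By geometry the hasp angle could be as low as about 1.07 to 1.1 rad, too close to 1.05. Before touching the lid I push it to its stop with closed fingers.

```bash
python3 -m crank '{"xyz":[[0,0,0],[0,0,0],[0,0,0],[0,0,-1],[0,0,-1],[0,0,-1],[0,0,-1],[0,0,-1],[0,0,-1],[0,0,0]],"turn":[0,0,0,0,0,0,0,0,0,0.55]}' 0.15
python3 -m crank '{"xyz":[[-0.35,-1,0],[-0.35,-1,0],[-0.35,-1,0],[-0.35,-1,0],[-0.35,-1,0],[-0.35,-1,0],[-0.35,-1,0],[-0.35,-1,0],[-0.35,-1,0],[-0.35,-1,0],[-0.35,-1,0],[-0.35,-1,0],[-0.35,-1,0],[-0.35,-1,0],[-0.35,-1,0],[-0.35,-1,0],[-0.35,-1,0],[-0.35,-0.8,0],[0,0,0]],"turn":[0,0,0,0,0,0,0,0,0,0,0,0,0,0,0,0,0,0,0]}' -1; python3 go.py .585 -.3605 .150 88.4
```

```text
time: 18.98
tcp_pos: [0.4628, -0.0026, 0.3834]
tool_rot: [0.004, 0.013, 1.0, -0.001]
wrist_force: [0.5, -0.2, 0.6]
width: 0.0493
grip_force: 0.0
time: 20.57
tcp_pos: [0.5785, -0.3642, 0.3785]
tool_rot: [0.0, 0.014, 1.0, -0.001]
wrist_force: [-0.1, 0.1, 0.1]
width: -0.0001
grip_force: 0.0
t 20.6 grasp [ 0.5785 -0.3642  0.2235] psi 88.4 w -0.0001 g 0.0 F [-0.1  0.1  0.1] q [-0.73  0.34  1.49 -0.    1.31 -2.27]
psi 88.4 turn units -0.01; units (after turn) x -0.32 y 0.19 z 3.67
```

```bash
python3 -m crank '{"xyz":[[-0.5,0.2,0.3],[0,0,0.7],[0,0,0.7],[0,0,0.7],[0,0,0.7],[0,0,0.6],[0,0,0]],"turn":[0,0,0,0,0,0,0]}'; python3 go.py
python3 -m crank '{"xyz":[[0.25,0,0],[0.25,0,0],[0.25,0,0],[0,0,0]],"turn":[0,0,0,0]}'; python3 go.py
python3 -m crank '{"xyz":[[0.25,0,0],[0,0,0]],"turn":[0,0]}';
```

```text
time: 21.15
tcp_pos: [0.5872, -0.3571, 0.2998]
tool_rot: [-0.003, 0.013, 1.0, 0.002]
wrist_force: [-0.5, 0.4, -0.8]
width: 0.0004
grip_force: 0.0
t 21.1 grasp [ 0.5872 -0.3571  0.1448] psi 88.5 w 0.0004 g 0.0 F [-0.5  0.4 -0.8] q [-0.71  0.43  1.52 -0.    1.19 -2.26]
time: 21.48
tcp_pos: [0.5726, -0.358, 0.3056]
tool_rot: [0.0, 0.014, 1.0, -0.001]
wrist_force: [-0.0, -0.7, 0.9]
width: 0.0001
grip_force: 0.0
t 21.5 grasp [ 0.5726 -0.358   0.1506] psi 88.4 w 0.0001 g 0.0 F [-0.  -0.7  0.9] q [-0.73  0.4   1.56 -0.    1.19 -2.27]
time: 21.65
tcp_pos: [0.5679, -0.3578, 0.3055]
tool_rot: [0.001, 0.014, 1.0, -0.001]
wrist_force: [0.3, -0.1, 1.2]
width: 0.0003
grip_force: 0.1
```

```bash
python3 -m crank '{"xyz":[[0.15,0,0],[0.15,0,0],[0,0,0]],"turn":[0,0,0]}'; 
python3 -m crank '{"xyz":[[0.1,0,0],[0.1,0,0],[0,0,0]],"turn":[0,0,0]}'
```

```text
time: 21.9
tcp_pos: [0.5631, -0.3574, 0.3055]
tool_rot: [0.003, 0.014, 1.0, -0.001]
wrist_force: [8.5, -1.2, -1.0]
width: -0.0003
grip_force: 4.2
time: 22.15
tcp_pos: [0.561, -0.357, 0.3058]
tool_rot: [0.008, 0.014, 1.0, -0.002]
wrist_force: [21.7, -2.6, -6.9]
width: 0.0002
grip_force: 10.6
```

The force climbs to 22 N within 2 mm, so the hasp is at its stop. Back to the lid tab.

```bash
python3 -m crank '{"xyz":[[-0.5,0,0],[-0.5,0,0],[0,0,-1],[0,0,-1],[0,0,-1],[0,0,-1],[0,0,0]],"turn":[0,0,0,0,0,0,-0.58]}' 
python3 -m crank '{"xyz":[[0.33,1,0],[0.33,1,0],[0.33,1,0],[0.33,1,0],[0.33,1,0],[0.33,1,0],[0.33,1,0],[0.33,1,0],[0.33,1,0],[0.33,1,0],[0.33,1,0],[0.33,1,0],[0.33,1,0],[0.33,1,0],[0.33,1,0],[0.33,1,0],[0.33,1,0],[0,0.7,0],[0,0,0]],"turn":[0,0,0,0,0,0,0,0,0,0,0,0,0,0,0,0,0,0,0]}' 0.15; python3 go.py .461 -.0038 .103 91.3
```

```text
time: 22.73
tcp_pos: [0.5791, -0.3585, 0.3898]
tool_rot: [0.002, -0.012, 1.0, -0.003]
wrist_force: [1.0, -0.5, 0.8]
width: 0.0
grip_force: 0.0
time: 24.32
tcp_pos: [0.4571, -0.0048, 0.3843]
tool_rot: [-0.001, -0.013, 1.0, 0.0]
wrist_force: [-0.5, -0.5, 0.0]
width: 0.0492
grip_force: 0.0
t 24.3 grasp [ 0.4571 -0.0048  0.2293] psi 91.5 w 0.0492 g 0.0 F [-0.5 -0.5  0. ] q [-0.26 -0.21  2.05  0.    1.29 -1.86]
psi 91.5 turn units 0.05; units (after turn) x -0.19 y 0.05 z 6.31
```

```bash
python3 -m crank '{"xyz":[[-0.19,0,0.8],[0,0.05,0.8],[0,0,0.8],[0,0,0.8],[0,0,0.8],[0,0,0.8],[0,0,0.8],[0,0,0.7],[0,0,0]],"turn":[0,0,0,0,0,0,0,0,0]}'
python3 -m crank '{"xyz":[[0,0,0],[0,0,0],[0,0,0],[0,0,0],[0,0,0],[0,0,0]],"turn":[0,0,0,0,0,0]}' -1 45; python3 go.py
python3 -m crank '{"xyz":[[-0.08,0,-0.8],[-0.13,0,-0.79],[-0.19,0,-0.78],[-0.24,0,-0.77],[-0.295,0,-0.75],[0,0,0]],"turn":[0,0,0,0,0,0]}'; python3 go.py
```

```text
time: 25.07
tcp_pos: [0.4604, -0.0059, 0.2556]
tool_rot: [-0.003, -0.012, 1.0, 0.001]
wrist_force: [0.3, -0.1, 0.1]
width: 0.0491
grip_force: 0.0
time: 25.57
tcp_pos: [0.4617, -0.005, 0.2595]
tool_rot: [0.001, -0.012, 1.0, 0.001]
wrist_force: [0.3, 6.4, -1.2]
width: 0.0212
grip_force: 45.3
t 25.6 grasp [ 0.4617 -0.005   0.1045] psi 91.3 w 0.0212 g 45.3 F [ 0.3  6.4 -1.2] q [-0.26 -0.01  2.13  0.    1.02 -1.85]
time: 26.07
tcp_pos: [0.4808, -0.0045, 0.3394]
tool_rot: [0.001, -0.012, 1.0, 0.001]
wrist_force: [-1.7, 5.3, 0.2]
width: 0.0207
grip_force: 45.2
t 26.1 grasp [ 0.4808 -0.0045  0.1844] psi 91.4 w 0.0207 g 45.2 F [-1.7  5.3  0.2] q [-0.25 -0.09  2.04  0.    1.19 -1.84]
```

```bash
python3 -m crank '{"xyz":[[-0.345,0,-0.725],[-0.395,0,-0.7],[-0.445,0,-0.67],[-0.49,0,-0.64],[-0.535,0,-0.6],[-0.575,0,-0.565],[-0.61,0,-0.52],[-0.645,0,-0.48]],"turn":[0,0,0,0,0,0,0,0]}'; python3 go.py;  python3 - <<'E'
from h import *
s=r.capture("side"); cv2.imwrite("pics/l1.png",cv2.resize(s["color"][60:320,120:400],None,fx=2,fy=2))
E
```

```text
time: 26.73
tcp_pos: [0.5606, -0.0026, 0.4338]
tool_rot: [-0.002, -0.012, 1.0, 0.001]
wrist_force: [0.1, 2.0, -8.5]
width: 0.0209
grip_force: 44.3
t 26.7 grasp [ 0.5606 -0.0026  0.2788] psi 91.4 w 0.0209 g 44.3 F [ 0.1  2.  -8.5] q [-0.21  0.01  1.76  0.    1.37 -1.8 ]
```

View pics/l1.png

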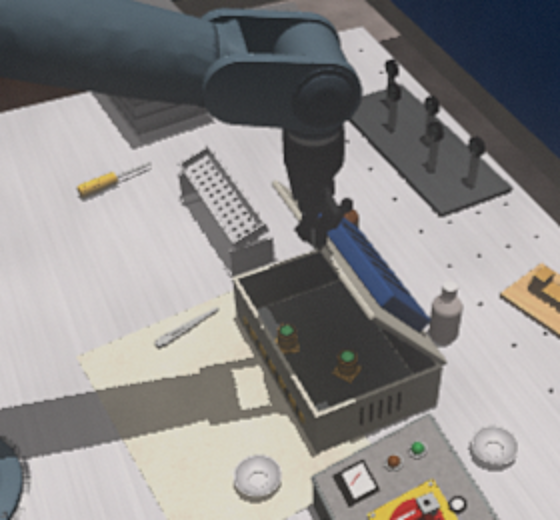

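The lid is about 55° open, held by the tab. Two cells show inside, at about (288,338) and (347,362) in the crop. I carry on opening.

```bash
python3 -m crank '{"xyz":[[-0.68,0,-0.43],[-0.71,0,-0.385],[-0.73,0,-0.335],[-0.755,0,-0.28],[-0.77,0,-0.23],[-0.785,0,-0.175],[-0.795,0,-0.12],[-0.8,0,-0.065],[-0.8,0,-0.005],[-0.8,0,0.05],[-0.4,0,0.05],[0,0,0]],"turn":[0,0,0,0,0,0,0,0,0,0,0,0]}'; python3 go.py
```

```text
time: 27.78
tcp_pos: [0.7222, 0.0011, 0.4723]
tool_rot: [0.0, -0.012, 1.0, 0.001]
wrist_force: [1.7, 16.8, -5.6]
width: 0.0171
grip_force: 18.7
t 27.8 grasp [0.7222 0.0011 0.3173] psi 91.4 w 0.0171 g 18.7 F [ 1.7 16.8 -5.6] q [-0.16  0.37  1.28  0.    1.49 -1.75]
```

```bash
python3 -m crank '{"xyz":[[0,0,0],[0,0,0],[0,0,0],[0,0,-1],[0,0,-1],[0,0,-1],[0,0,0],[1,0,0],[1,0,0],[1,0,0],[1,0,0],[1,0,0],[1,0,0],[1,0,0],[1,0,0],[1,0,0],[1,0,0],[1,0,0],[0,0,0]],"turn":[0,0,0,0,0,0,0,0,0,0,0,0,0,0,0,0,0,0,0]}' 0.15
python3 -m crank '{"xyz":[[1,-1,0],[1,-1,0],[0,-1,0],[0,-1,0],[0,-1,0],[0,-1,0],[0,-1,0],[0,-1,0],[0,-1,0],[0,0,0]],"turn":[0,0,0,0,0,0,0,0,0,0]}';python3 go.py;  python3 - <<'E'
from h import *
s,t=r.capture("side"),r.capture("top"); cv2.imwrite("pics/l2.png",np.hstack([cv2.resize(s["color"][110:310,200:400],(400,400)),cv2.resize(t["color"][130:280,210:360],(400,400))]))
for p in(s,t): print([(round(d["p"],2),np.round(d["box"],1)) for d in r.silhouettes(p,"cell_a")])
E
```

```text
time: 29.37
tcp_pos: [0.4989, -0.0044, 0.5328]
tool_rot: [0.0, -0.012, 1.0, -0.0]
wrist_force: [-0.7, -0.4, 0.1]
width: 0.0493
grip_force: 0.0
time: 30.2
tcp_pos: [0.4655, -0.1881, 0.5321]
tool_rot: [-0.0, -0.01, 1.0, -0.001]
wrist_force: [-0.9, -0.6, -0.5]
width: 0.0488
grip_force: 0.0
t 30.2 grasp [ 0.4655 -0.1881  0.3771] psi 91.2 w 0.0488 g 0.0 F [-0.9 -0.6 -0.5] q [-0.61 -0.19  1.77 -0.    1.56 -2.2 ]
[(0.46, array([288.9, 235.1, 301.3, 251.4]))]
[(0.63, array([263.1, 238.1, 274.9, 253.4])), (0.43, array([289.3, 223. , 299.7, 232.8]))]
```

View pics/l2.png

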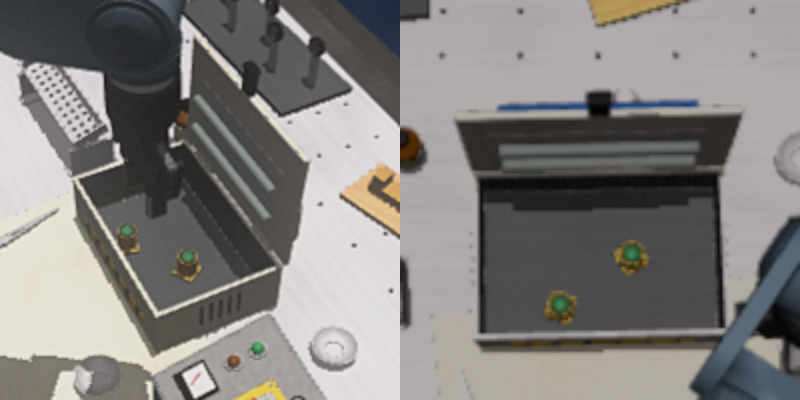

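The lid stands wide open. The top view shows exactly two cells, with green lenses at crop (632,254) and (560,303). Next I localise the lenses and the deck.

```bash
cat > cells.py <<'E'
from h import *
s,t=r.capture("side"),r.capture("top")
def green(p,box):
    m=cents(p,(45,90,50),(85,255,255),box); n,l,st,c=cv2.connectedComponentsWithStats(m); return [c[i] for i in range(1,n) if st[i,4]>=6]
if __name__=="__main__":
    gs,gt=green(s,(200,130,310,270)),green(t,(120,200,330,265))
    for a in gt:
        X=onz(t,a,.044); best=min(gs,key=lambda b:np.linalg.norm(proj(s,X)[0]-b),default=None)
        print("top",a,"at z.044",X.round(4), "side",best, None if best is None else tri((s,t),(best,a)).round(4))
E
python3 cells.py; python3 - <<'E'
from h import *
s,t=r.capture("side"),r.capture("top")
cv2.imwrite("pics/d1.png",np.hstack([cv2.resize(s["color"][110:210,195:275],(480,600),interpolation=2)[:560],cv2.resize(t["color"][215:265,120:220],(320,160),interpolation=2).repeat(1,0) if 0 else np.zeros((560,0,3),np.uint8)]))
cv2.imwrite("pics/d2.png",cv2.resize(t["color"][215:265,120:220],(800,400),interpolation=2))
E
```

```text
top [296.5 224.5] at z.044 [ 0.5971 -0.0397  0.044 ] side [293.375      237.66666667] [ 0.5972 -0.0397  0.04  ]
top [269.5 243.5] at z.044 [0.5352 0.0474 0.044 ] side [263.         224.66666667] [0.5352 0.0477 0.0398]
```

View pics/d2.png

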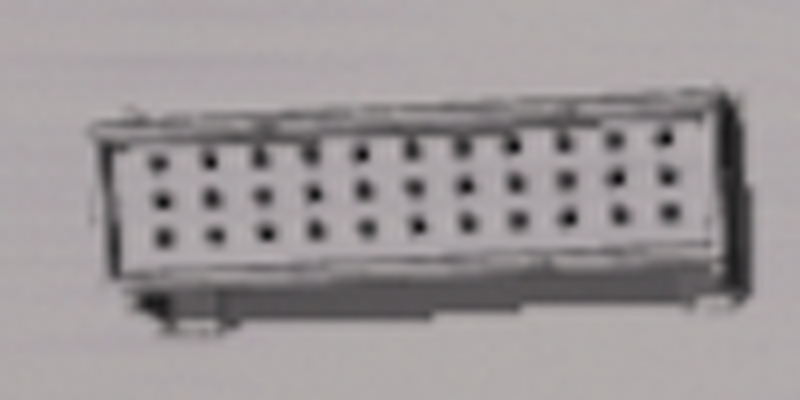

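View pics/d1.png

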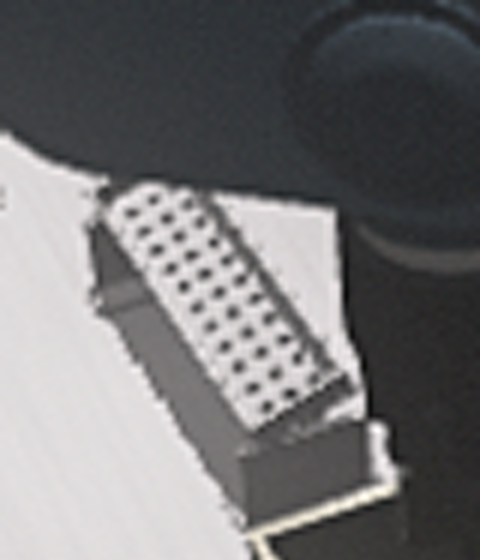

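```bash
python3 - <<'E'
from h import *
s,t=r.capture("side"),r.capture("top")
a=(120+415/8-.5,215+188/8-.5); b=(195+217/6-.5,110+303/6-.5)
for z in(.07,): print(onz(t,a,z),onz(s,b,z),tri((s,t),(b,a)))
for u,v in((162,200),(668,177)): print(onz(t,(120+u/8-.5,215+v/8-.5),.07))
E
python3 go.py .597 -.0397 .2 91.3
```

```text
[0.54952576 0.35771761 0.07      ] [0.54278633 0.34767529 0.07      ] [0.54914379 0.36050566 0.0589267 ]
[0.54484229 0.45772879 0.07      ]
[0.55381247 0.2576189  0.07      ]
t 30.7 grasp [ 0.4658 -0.1849  0.3779] psi 91.4 w 0.0493 g 0.0 F [-1.2  0.4  0.4] q [-0.6  -0.19  1.77  0.    1.56 -2.2 ]
psi 91.4 turn units 0.02; units (after turn) x -6.73 y 7.11 z 8.89
```

```bash
python3 -m crank '{"xyz":[[-0.75,0.79,0.7],[-0.75,0.79,0.7],[-0.75,0.79,0.7],[-0.75,0.79,0.7],[-0.75,0.79,0.7],[-0.75,0.79,0.7],[-0.75,0.79,0.7],[-0.75,0.79,0.7],[-0.73,0.79,0.7],[0,0,1],[0,0,1],[0,0,0.8],[0,0,0]],"turn":[0,0,0,0,0,0,0,0,0,0,0,0,0]}' 0.25; python3 go.py .597 -.0397 .042 91.3
```

```text
time: 31.78
tcp_pos: [0.5958, -0.0394, 0.3465]
tool_rot: [-0.004, -0.012, 1.0, 0.001]
wrist_force: [-0.2, -0.7, 0.1]
width: 0.0532
grip_force: 0.0
t 31.8 grasp [ 0.5958 -0.0394  0.1915] psi 91.4 w 0.0532 g 0.0 F [-0.2 -0.7  0.1] q [-0.26  0.18  1.74 -0.    1.22 -1.85]
psi 91.4 turn units 0.02; units (after turn) x -0.06 y -0.02 z 7.47
```

```bash
python3 -m crank '{"xyz":[[-0.06,0,0.9],[0,0,0.9],[0,0,0.9],[0,0,0.9],[0,0,0.9],[0,0,0.9],[0,0,0.8],[0,0,0.6],[0,0,0.5],[0,0,0]],"turn":[0,0,0,0,0,0,0,0,0,0]}'; python3 cells.py;  python3 go.py .597 -.0397 .042 91.3; python3 -m crank '{"xyz":[[0,0,0],[0,0,0],[0,0,0],[0,0,0],[0,0,0],[0,0,0]],"turn":[0,0,0,0,0,0]}' -1 40;python3 go.py
```

```text
time: 32.62
tcp_pos: [0.5976, -0.0399, 0.2033]
tool_rot: [-0.001, -0.012, 1.0, 0.0]
wrist_force: [-0.4, 0.4, 0.2]
width: 0.0535
grip_force: 0.0
top [268.61904762 243.23809524] at z.044 [0.5361 0.0503 0.044 ] side [262.77272727 224.59090909] [0.5361 0.0507 0.0369]
t 32.7 grasp [ 0.5984 -0.0401  0.0503] psi 91.4 w 0.0534 g 0.0 F [-0.6  0.5  0.8] q [-0.26  0.38  1.79 -0.    0.97 -1.85]
psi 91.4 turn units 0.01; units (after turn) x 0.07 y 0.02 z 0.42
time: 33.22
tcp_pos: [0.5988, -0.0403, 0.2063]
tool_rot: [0.001, -0.012, 1.0, -0.0]
wrist_force: [-0.6, -0.4, 5.8]
width: 0.0277
grip_force: 39.5
t 33.2 grasp [ 0.5988 -0.0403  0.0513] psi 91.4 w 0.0277 g 39.5 F [-0.6 -0.4  5.8] q [-0.26  0.38  1.79 -0.    0.97 -1.85]
```

```bash
python3 -m crank '{"xyz":[[0,0,0],[0,0,0],[0,0,0],[0.07,0,0.25],[0,0,0.25],[0,0,0],[0,0,0]],"turn":[0,0,0,0,0,0,0]}' 0.25;  python3 go.py .597 -.0397 .04; python3 -m crank '{"xyz":[[0,0,0],[0,0,0],[0,0,0],[0,0,0],[0,0,0],[0,0,0]],"turn":[0,0,0,0,0,0]}' -1 40;python3 go.py
```

```text
time: 33.8
tcp_pos: [0.5963, -0.04, 0.1939]
tool_rot: [-0.001, -0.012, 1.0, 0.0]
wrist_force: [-0.0, -0.1, -0.4]
width: 0.0536
grip_force: 0.0
t 33.8 grasp [ 0.5963 -0.04    0.0389] psi 91.4 w 0.0536 g 0.0 F [-0.  -0.1 -0.4] q [-0.26  0.4   1.79  0.    0.95 -1.85]
psi 91.4 turn units 0.00; units (after turn) x -0.04 y 0.01 z -0.06
time: 34.3
tcp_pos: [0.5969, -0.0401, 0.1951]
tool_rot: [0.0, -0.012, 1.0, -0.0]
wrist_force: [0.9, -0.3, 1.7]
width: 0.0283
grip_force: 39.6
t 34.3 grasp [ 0.5969 -0.0401  0.0401] psi 91.4 w 0.0283 g 39.6 F [ 0.9 -0.3  1.7] q [-0.26  0.4   1.79 -0.    0.95 -1.85]
```

```bash
python3 -m crank '{"xyz":[[0,0,-0.4],[0,0,-0.8],[0,0,-0.9],[0,0,-0.9],[0,0,-0.9],[0,0,-0.9],[0,0,-0.9],[0,0,-0.9],[0,0,-0.9],[0,0,-0.9],[0,0,0]],"turn":[0,0,0,0,0,0,0,0,0,0,-0.24]}'; python3 go.py .543 .4077 .21 92.6
```

```text
time: 35.22
tcp_pos: [0.5975, -0.0402, 0.3673]
tool_rot: [0.003, -0.023, 1.0, -0.001]
wrist_force: [1.2, -1.0, -0.4]
width: 0.0285
grip_force: 39.6
t 35.2 grasp [ 0.5975 -0.0402  0.2123] psi 92.6 w 0.0285 g 39.6 F [ 1.2 -1.  -0.4] q [-0.26  0.16  1.73  0.    1.25 -1.87]
psi 92.6 turn units 0.01; units (after turn) x 1.70 y 22.50 z 0.12
```

```bash
python3 -m crank '{"xyz":[[0.05,0.9,0],[0.05,0.9,0],[0.05,0.9,0],[0.05,0.9,0],[0.05,0.9,0],[0.05,0.9,0],[0.05,0.9,0],[0.05,0.9,0],[0.05,0.9,0],[0.05,0.9,0],[0.05,0.9,0],[0.05,0.9,0],[0.05,0.9,0],[0.05,0.9,0],[0.05,0.9,0],[0.05,0.9,0],[0.05,0.9,0],[0.05,0.9,0],[0.05,0.9,0],[0.05,0.9,0]],"turn":[0,0,0,0,0,0,0,0,0,0,0,0,0,0,0,0,0,0,0,0]}'; python3 go.py .543 .4077 .15 92.6
```

```text
time: 36.88
tcp_pos: [0.5599, 0.3194, 0.3613]
tool_rot: [-0.001, -0.023, 1.0, -0.0]
wrist_force: [0.0, 0.6, -1.4]
width: 0.0283
grip_force: 39.7
t 36.9 grasp [0.5599 0.3194 0.2063] psi 92.6 w 0.0283 g 39.7 F [ 0.   0.6 -1.4] q [ 0.34  0.27  1.61 -0.    1.26 -1.27]
psi 92.6 turn units 0.01; units (after turn) x 0.65 y 4.45 z 2.81
```

```bash
python3 -m crank '{"xyz":[[0.15,0.9,0],[0.15,0.9,0],[0.15,0.9,0.5],[0.15,0.9,0.6],[0.05,0.8,0.6],[0,0,0.6],[0,0,0.4],[0,0,0.3],[0,0,0]],"turn":[0,0,0,0,0,0,0,0,0]}'; python3 go.py .543 .4077 .11 92.6
```

```text
time: 37.63
tcp_pos: [0.5433, 0.4049, 0.3004]
tool_rot: [-0.002, -0.022, 1.0, -0.001]
wrist_force: [-0.3, -0.3, -0.2]
width: 0.0285
grip_force: 39.7
t 37.6 grasp [0.5433 0.4049 0.1454] psi 92.5 w 0.0285 g 39.7 F [-0.3 -0.3 -0.2] q [ 0.47  0.41  1.55 -0.    1.19 -1.14]
psi 92.5 turn units -0.01; units (after turn) x 0.01 y 0.14 z 1.77
```

```bash
python3 -m crank '{"xyz":[[0,0,0.4],[0,0,0.4],[0,0,0.4],[0,0,0.3],[0,0,0],[0,0,0]],"turn":[0,0,0,0,0,0]}'; python3 go.py .543 .4077 .11 92.6; python3 -m crank '{"xyz":[[0,0,0.15],[0,0,0.15],[0,0,0]],"turn":[0,0,0]}' - 20; python3 go.py
```

```text
time: 38.13
tcp_pos: [0.5435, 0.4058, 0.2721]
tool_rot: [-0.001, -0.022, 1.0, -0.0]
wrist_force: [0.4, -0.7, -0.9]
width: 0.0282
grip_force: 39.7
t 38.1 grasp [0.5435 0.4058 0.1171] psi 92.6 w 0.0282 g 39.7 F [ 0.4 -0.7 -0.9] q [ 0.47  0.45  1.56 -0.    1.14 -1.14]
psi 92.6 turn units -0.01; units (after turn) x 0.02 y 0.09 z 0.35
time: 38.38
tcp_pos: [0.5435, 0.4059, 0.2663]
tool_rot: [-0.0, -0.022, 1.0, -0.0]
wrist_force: [-0.3, -1.0, -0.9]
width: 0.0287
grip_force: 39.7
t 38.4 grasp [0.5435 0.4059 0.1113] psi 92.6 w 0.0287 g 39.7 F [-0.3 -1.  -0.9] q [ 0.47  0.45  1.56  0.    1.13 -1.14]
```

```bash
python3 -m crank '{"xyz":[[0,0,0.1],[0,0,0.1],[0,0,0]],"turn":[0,0,0]}' -1 20; python3 -m crank '{"xyz":[[0,0,0.1],[0,0,0.05],[0,0,0]],"turn":[0,0,0]}'; python3 go.py
```

```text
time: 38.63
tcp_pos: [0.5438, 0.4063, 0.2646]
tool_rot: [0.0, -0.023, 1.0, -0.0]
wrist_force: [-3.8, -2.8, 6.8]
width: 0.0283
grip_force: 40.6
time: 38.88
tcp_pos: [0.5438, 0.4065, 0.264]
tool_rot: [-0.0, -0.023, 1.0, -0.0]
wrist_force: [-10.2, -5.7, 18.3]
width: 0.0291
grip_force: 41.6
t 38.9 grasp [0.5438 0.4065 0.109 ] psi 92.6 w 0.0291 g 41.6 F [-10.2  -5.7  18.3] q [ 0.48  0.46  1.56 -0.    1.12 -1.14]
```

```bash
python3 -m crank '{"xyz":[[0,0,-0.1],[0,0,0],[0,0,0],[0,0,0],[0,0,0],[0,0,0],[0,0,0]],"turn":[0,0,0,0,0,0,0]}' 0.0; python3 go.py; python3 -m crank '{"xyz":[[0,0,-0.3],[0,0,-0.5],[0,0,-1],[0,0,-1],[0,0,-1],[0,0,-1],[0,0,-1],[0,-1,0],[0,-1,0],[0,-1,0],[0,-1,0],[0,-1,0],[0,-1,0],[0,-1,0],[0,-1,0],[0,0,0]],"turn":[0,0,0,0,0,0,0,0,0,0,0,0,0,0,0,0]}' 0.25; python3 go.py; python3 cells.py; python3 - <<'E'
from h import *
s,t=r.capture("side"),r.capture("top")
cv2.imwrite("pics/d3.png",np.hstack([cv2.resize(s["color"][110:270,195:355],(400,400),interpolation=2),cv2.resize(t["color"][190:290,110:310],(800,400),interpolation=2)[:,:400]]))
E
```

```text
time: 39.47
tcp_pos: [0.5436, 0.4059, 0.2614]
tool_rot: [-0.0, -0.022, 1.0, -0.0]
wrist_force: [0.7, 0.4, -0.6]
width: 0.0427
grip_force: 0.0
t 39.5 grasp [0.5436 0.4059 0.1064] psi 92.6 w 0.0427 g 0.0 F [ 0.7  0.4 -0.6] q [ 0.47  0.46  1.56  0.    1.12 -1.14]
time: 40.8
tcp_pos: [0.5512, 0.2437, 0.3791]
tool_rot: [0.001, -0.021, 1.0, -0.0]
wrist_force: [0.5, 0.6, -0.1]
width: 0.0537
grip_force: 0.0
t 40.8 grasp [0.5512 0.2437 0.2241] psi 92.4 w 0.0537 g 0.0 F [ 0.5  0.6 -0.1] q [ 0.23  0.16  1.71 -0.    1.28 -1.38]
top [152.70588235 241.5       ] at z.044 [0.5421 0.4231 0.044 ] side [220.8 143.3] [0.5327 0.4077 0.104 ]
top [269.5 243.5] at z.044 [0.5352 0.0474 0.044 ] side [263.         224.66666667] [0.5352 0.0477 0.0398]
```

View pics/d3.png

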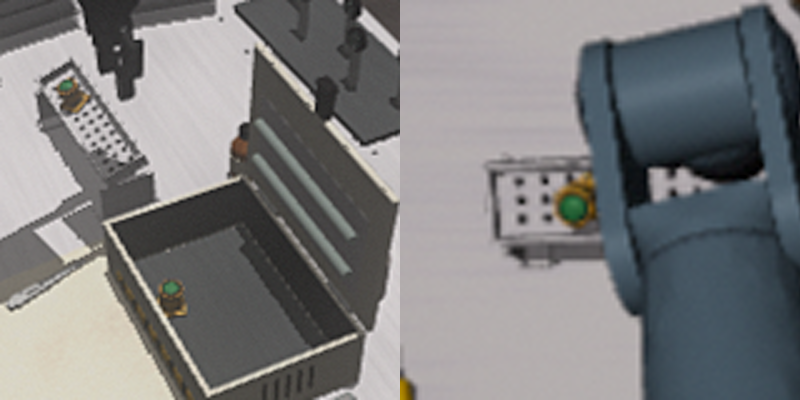

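Cell 1 sits flat on the deck, with its lens triangulated at (0.533, 0.408, 0.104) as expected for a flat stand. Next is cell 2, at (0.535, 0.047).

```bash
python3 -m crank '{"xyz":[[0.12,-1,0],[0.12,-1,0],[0.12,-1,0],[0.12,-1,0],[0.12,-1,0],[0.12,-1,0],[0.12,-1,0],[0.12,-1,0],[0.12,-1,0.5],[0.12,-0.8,0.5],[0,0,0.5],[0,0,0.5],[0,0,0],[0,0,0]],"turn":[0.1,0.1,0,0,0,0,0,0,0,0,0,0,0,0]}' ; python3 go.py .5352 .0476 .04; python3 cells.py
```

```text
time: 42.17
tcp_pos: [0.5326, 0.0506, 0.3371]
tool_rot: [-0.001, -0.014, 1.0, 0.0]
wrist_force: [0.3, 0.5, 0.1]
width: 0.0529
grip_force: 0.0
t 42.2 grasp [0.5326 0.0506 0.1821] psi 91.7 w 0.0529 g 0.0 F [0.3 0.5 0.1] q [-0.12  0.05  1.91  0.    1.19 -1.72]
psi 91.7 turn units 0.00; units (after turn) x -0.12 y -0.15 z 7.10
top [152.70588235 241.5       ] at z.044 [0.5421 0.4231 0.044 ] side [220.28571429 144.42857143] [0.5323 0.4093 0.0986]
top [270.14285714 244.85714286] at z.044 [0.5308 0.0454 0.044 ] side [263.15789474 224.68421053] [0.5326 0.045  0.0429]
```

```bash
python3 -m crank '{"xyz":[[-0.1,-0.1,0.8],[0,-0.05,0.9],[0,0,0.9],[0,0,0.9],[0,0,0.9],[0,0,0.8],[0,0,0.7],[0,0,0.6],[0,0,0.5],[0,0,0],[0,0,0]],"turn":[0,0,0,0,0,0,0,0,0,0,0]}'; python3 go.py .5352 .0476 .04
```

```text
time: 43.18
tcp_pos: [0.5349, 0.0467, 0.1978]
tool_rot: [-0.0, -0.014, 1.0, 0.0]
wrist_force: [0.6, 1.0, -0.0]
width: 0.0533
grip_force: 0.0
t 43.2 grasp [0.5349 0.0467 0.0428] psi 91.6 w 0.0533 g 0.0 F [ 0.6  1.  -0. ] q [-0.12  0.28  1.95  0.    0.92 -1.72]
psi 91.6 turn units 0.00; units (after turn) x -0.02 y 0.04 z 0.14
```

```bash
python3 -m crank '{"xyz":[[0,0,0.15],[0,0,0],[0,0,0],[0,0,0],[0,0,0],[0,0,0]],"turn":[0,0,0,0,0,0]}' -1 40;python3 go.py; python3 -m crank '{"xyz":[[0,0,-0.4],[0,0,-0.8],[0,0,-0.9],[0,0,-0.9],[0,0,-0.9],[0,0,-0.9],[0,0,-0.9],[0,0,-0.9],[0,0,-0.9],[0,0,-0.9],[0,0,0]],"turn":[0,0,0,0,0,0,0,0,0,0,-0.2]}'; python3 go.py .5475 .3177 .2 92.6
```

```text
time: 43.68
tcp_pos: [0.5352, 0.0465, 0.1956]
tool_rot: [0.001, -0.014, 1.0, -0.0]
wrist_force: [-0.6, 0.1, 3.6]
width: 0.0284
grip_force: 39.7
t 43.7 grasp [0.5352 0.0465 0.0406] psi 91.6 w 0.0284 g 39.7 F [-0.6  0.1  3.6] q [-0.12  0.28  1.95  0.    0.91 -1.72]
time: 44.6
tcp_pos: [0.5355, 0.0465, 0.3667]
tool_rot: [0.003, -0.023, 1.0, -0.0]
wrist_force: [0.3, 0.6, -1.6]
width: 0.0286
grip_force: 39.6
t 44.6 grasp [0.5355 0.0465 0.2117] psi 92.6 w 0.0286 g 39.6 F [ 0.3  0.6 -1.6] q [-0.12  0.02  1.88  0.    1.24 -1.74]
psi 92.6 turn units 0.00; units (after turn) x -1.22 y 13.52 z 0.59
```

```bash
python3 -m crank '{"xyz":[[-0.09,0.9,0],[-0.09,0.9,0],[-0.09,0.9,0],[-0.09,0.9,0],[-0.09,0.9,0],[-0.09,0.9,0],[-0.09,0.9,0],[-0.09,0.9,0],[-0.09,0.9,0],[-0.09,0.9,0],[-0.09,0.9,0],[-0.09,0.9,0],[-0.08,0.9,0],[-0.08,0.9,0.5],[0,0.9,0.6],[0,0,0.6],[0,0,0.6],[0,0,0.6],[0,0,0],[0,0,0]],"turn":[0,0,0,0,0,0,0,0,0,0,0,0,0,0,0,0,0,0,0,0]}'; python3 go.py .5475 .3177 .113 92.6
```

```text
time: 46.27
tcp_pos: [0.5472, 0.3165, 0.3033]
tool_rot: [-0.001, -0.022, 1.0, -0.001]
wrist_force: [0.1, 0.0, -1.4]
width: 0.0287
grip_force: 39.7
t 46.3 grasp [0.5472 0.3165 0.1483] psi 92.5 w 0.0287 g 39.7 F [ 0.1  0.  -1.4] q [ 0.35  0.31  1.67 -0.    1.16 -1.27]
psi 92.5 turn units -0.02; units (after turn) x -0.02 y 0.06 z 1.77
```

```bash
python3 -m crank '{"xyz":[[0,0,0.4],[0,0,0.4],[0,0,0.4],[0,0,0.3],[0,0,0.2],[0,0,0],[0,0,0]],"turn":[0,0,0,0,0,0,0]}'; python3 go.py; python3 -m crank '{"xyz":[[0,0,0.1],[0,0,0.08],[0,0,0]],"turn":[0,0,0]}'; python3 go.py
```

```text
time: 46.85
tcp_pos: [0.5474, 0.3174, 0.2705]
tool_rot: [-0.0, -0.022, 1.0, -0.0]
wrist_force: [-0.1, 1.0, -1.9]
width: 0.0284
grip_force: 39.7
t 46.9 grasp [0.5474 0.3174 0.1155] psi 92.6 w 0.0284 g 39.7 F [-0.1  1.  -1.9] q [ 0.35  0.35  1.69 -0.    1.1  -1.27]
time: 47.1
tcp_pos: [0.5474, 0.3174, 0.2671]
tool_rot: [0.0, -0.022, 1.0, 0.0]
wrist_force: [-0.0, -0.6, -1.5]
width: 0.0284
grip_force: 39.7
t 47.1 grasp [0.5474 0.3174 0.1121] psi 92.6 w 0.0284 g 39.7 F [-0.  -0.6 -1.5] q [ 0.35  0.36  1.69 -0.    1.1  -1.27]
```

```bash
python3 -m crank '{"xyz":[[0,0,0.1],[0,0,0],[0,0,0]],"turn":[0,0,0]}'; python3 -m crank '{"xyz":[[0,0,0],[0,0,0],[0,0,0],[0,0,0],[0,0,0],[0,0,0],[0,0,0]],"turn":[0,0,0,0,0,0,0]}' 0.0; python3 -m crank '{"xyz":[[0,0,-0.3],[0,0,-0.5],[0,0,-1],[0,0,-1],[0,0,-1],[0,0,-1],[0,0,-1],[0,0,-1],[0,0,-1],[0,0,-1],[0,0,-1],[0,0,-1],[0,-1,-1],[0,-1,-1],[0,-1,-1],[0,-1,-1],[0,-1,0],[0,-1,0],[0,-1,0],[0,0,0]],"turn":[0,0,0,0,0,0,0,0,0,0,0,0,0,0,0,0,0,0,0,0]}' 0.25; python3 -m crank '{"xyz":[[0,-1,0],[0,-1,0],[0,-1,0],[0,-1,0],[0,0,0],[0,0,0]],"turn":[0,0,0,0,0,0.25]}';python3 go.py; python3 cells.py; python3 - <<'E'
from h import *
s,t=r.capture("side"),r.capture("top")
cv2.imwrite("pics/d4.png",np.hstack([cv2.resize(s["color"][80:280,195:395],(400,400),interpolation=2),cv2.resize(t["color"][120:290,120:340],(517,400),interpolation=2)[:,:400]]))
E
```

```text
time: 47.35
tcp_pos: [0.5474, 0.3174, 0.2652]
tool_rot: [-0.0, -0.022, 1.0, -0.0]
wrist_force: [0.4, 0.3, -2.1]
width: 0.0287
grip_force: 39.7
time: 47.93
tcp_pos: [0.5474, 0.3174, 0.2652]
tool_rot: [0.0, -0.022, 1.0, 0.0]
wrist_force: [-0.3, 0.1, 0.4]
width: 0.0429
grip_force: 0.0
time: 49.6
tcp_pos: [0.5536, 0.1751, 0.5627]
tool_rot: [0.001, -0.021, 1.0, -0.0]
wrist_force: [-0.2, -0.0, 0.2]
width: 0.0537
grip_force: 0.0
time: 50.1
tcp_pos: [0.5571, 0.0976, 0.5619]
tool_rot: [0.0, -0.011, 1.0, 0.0]
wrist_force: [-0.5, -0.4, 0.0]
width: 0.053
grip_force: 0.0
t 50.1 grasp [0.5571 0.0976 0.4069] psi 91.2 w 0.0530 g 0.0 F [-0.5 -0.4  0. ] q [-0.03 -0.04  1.58  0.    1.6  -1.62]
top [152.70588235 241.5       ] at z.044 [0.5421 0.4231 0.044 ] side [229.66666667 158.5       ] [0.5546 0.4314 0.0076]
top [181.85294118 241.38235294] at z.044 [0.5424 0.3293 0.044 ] side [229.66666667 158.5       ] [0.5327 0.3178 0.1029]
```

View pics/d4.png

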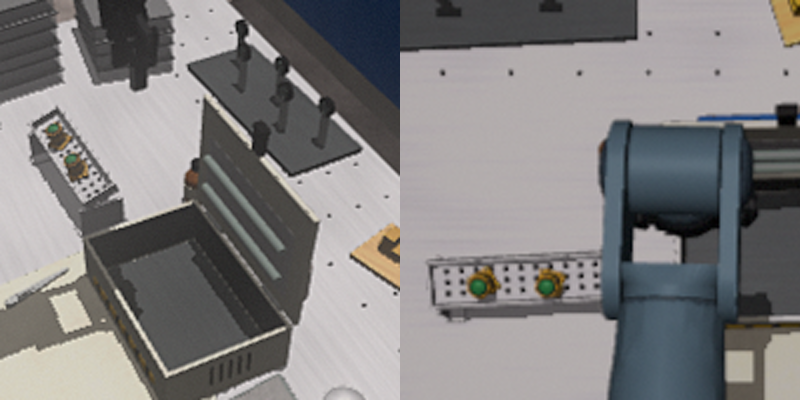

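Both cells stand on the deck, with lenses at side crop (52,130) and (73,160). The chamber shows empty. Next I locate the raised tab to shut the lid.

```bash
python3 - <<'E'
from h import *
s,t=r.capture("side"),r.capture("top")
bs,bt=(315,135,338,162),(275,158,295,180)
c=[]
for p,b in((s,bs),(t,bt)):
    m=cents(p,(0,0,0),(180,255,55),b); n,l,st,cc=cv2.connectedComponentsWithStats(m); i=1+st[1:,4].argmax(); print(st[i],cc[i]); c.append(cc[i])
print(tri((s,t),c), onz(t,c[1],.315))
for th in(1.45,1.5,1.55,1.6,1.65):
    X=np.array([.6915-.226*np.cos(th)+.007*np.sin(th),.0015,.089+.226*np.sin(th)+.007*np.cos(th)]); print(th,X.round(4),proj(s,X).round(1),proj(t,X).round(1))
E
```

```text
[315 140  21  22 138] [325.         149.27536232]
[275 165  20  15 170] [284.66470588 173.42941176]
[ 0.69780867 -0.00183279  0.31261839] [6.91344848e-01 7.75766036e-05 3.15000000e-01]
1.45 [0.6712 0.0015 0.3142] [[313.6 151.3]] [[284.2 180.6]]
1.5 [0.6825 0.0015 0.3149] [[317.4 149.9]] [[284.2 176.6]]
1.55 [0.6938 0.0015 0.3151] [[321.1 148.8]] [[284.1 172.6]]
1.6 [0.7051 0.0015 0.3147] [[324.8 147.8]] [[284.1 168.6]]
1.65 [0.7164 0.0015 0.3137] [[328.5 147. ]] [[284.1 164.8]]
```

```bash
python3 go.py .704 .0015 .40 91.3; python3 -m crank '{"xyz":[[0,-0.9,0],[0,-0.9,0],[0,-0.9,0],[0,-0.9,0],[0,-0.9,0],[-0.9,-0.2,0],[-0.9,0,0],[-0.9,0,0],[-0.9,0,0],[-0.9,0,0],[-0.9,0,0],[-0.9,0,0],[-0.85,0,0],[0,0,0],[0,0,0]],"turn":[0,0,0,0,0,0,0,0,0,0,0,0,0,0,0]}' ; python3 go.py .704 .0015 .322 91.3
```

```text
t 50.4 grasp [0.5572 0.0985 0.4063] psi 91.4 w 0.0534 g 0.0 F [-0.  -0.5  0.4] q [-0.03 -0.04  1.58  0.    1.6  -1.62]
psi 91.4 turn units 0.02; units (after turn) x -7.23 y -5.01 z 0.31
time: 51.65
tcp_pos: [0.7028, 0.0074, 0.5603]
tool_rot: [-0.001, -0.012, 1.0, 0.0]
wrist_force: [-0.7, -0.6, -0.2]
width: 0.0534
grip_force: 0.0
t 51.6 grasp [0.7028 0.0074 0.4053] psi 91.4 w 0.0534 g 0.0 F [-0.7 -0.6 -0.2] q [-0.15  0.3   1.22 -0.    1.63 -1.74]
psi 91.4 turn units 0.01; units (after turn) x -0.05 y -0.30 z 4.16
```

```bash
python3 -m crank '{"xyz":[[-0.05,-0.25,0.5],[0,0,0.6],[0,0,0.7],[0,0,0.7],[0,0,0.6],[0,0,0.5],[0,0,0.4],[0,0,0],[0,0,0]],"turn":[0,0,0,0,0,0,0,0,0]}' ; python3 go.py .704 .0015 .322; python3 -m crank '{"xyz":[[0,0,0],[0,0,0],[0,0,0],[0,0,0],[0,0,0],[0,0,0]],"turn":[0,0,0,0,0,0]}' -1 40; python3 go.py
```

```text
time: 52.4
tcp_pos: [0.7036, 0.002, 0.4807]
tool_rot: [-0.0, -0.012, 1.0, 0.0]
wrist_force: [0.5, 0.0, 0.2]
width: 0.0535
grip_force: 0.0
t 52.4 grasp [0.7036 0.002  0.3257] psi 91.3 w 0.0535 g 0.0 F [0.5 0.  0.2] q [-0.16  0.32  1.33 -0.    1.49 -1.75]
psi 91.3 turn units 0.00; units (after turn) x -0.02 y -0.03 z 0.19
time: 52.9
tcp_pos: [0.7037, 0.0012, 0.4827]
tool_rot: [0.001, -0.011, 1.0, -0.001]
wrist_force: [0.5, -5.4, 4.4]
width: 0.0211
grip_force: 42.7
t 52.9 grasp [0.7037 0.0012 0.3277] psi 91.3 w 0.0211 g 42.7 F [ 0.5 -5.4  4.4] q [-0.16  0.32  1.33 -0.    1.49 -1.75]
```

Gripped at 21 mm, so I swing the lid shut along the arc.

```bash
python3 -m crank '{"xyz":[[0.815,0,-0.02],[0.815,0,0.04],[0.81,0,0.095],[0.8,0,0.15],[0.79,0,0.205],[0.77,0,0.26],[0.75,0,0.315],[0.73,0,0.365],[0.7,0,0.415],[0.67,0,0.465],[0.635,0,0.51],[0,0,0]],"turn":[0,0,0,0,0,0,0,0,0,0,0,0]}'; python3 go.py;  python3 -m crank '{"xyz":[[0.6,0,0.555],[0.56,0,0.595],[0.515,0,0.63],[0.47,0,0.665],[0.425,0,0.695],[0.375,0,0.725],[0.32,0,0.75],[0,0,0]],"turn":[0,0,0,0,0,0,0,0]}'; python3 go.py
```

```text
time: 53.9
tcp_pos: [0.5362, -0.0023, 0.4268]
tool_rot: [-0.001, -0.011, 1.0, -0.002]
wrist_force: [-10.2, -6.1, 10.8]
width: 0.0212
grip_force: 47.8
t 53.9 grasp [ 0.5362 -0.0023  0.2718] psi 91.3 w 0.0212 g 47.8 F [-10.2  -6.1  10.8] q [-0.22 -0.04  1.83 -0.    1.36 -1.81]
time: 54.57
tcp_pos: [0.4709, -0.0038, 0.3305]
tool_rot: [-0.002, -0.012, 1.0, -0.001]
wrist_force: [-5.7, -7.7, 0.0]
width: 0.021
grip_force: 52.5
t 54.6 grasp [ 0.4709 -0.0038  0.1755] psi 91.3 w 0.0210 g 52.5 F [-5.7 -7.7  0. ] q [-0.25 -0.1   2.07 -0.    1.18 -1.84]
```

```bash
python3 -m crank '{"xyz":[[0.26,0,0.77],[0.2,0,0.785],[0.15,0,0.8],[0.08,0,0.7],[0,0,0]],"turn":[0,0,0,0,0]}'; python3 go.py; python3 -m crank '{"xyz":[[0,0,0.2],[0,0,0.15],[0,0,0]],"turn":[0,0,0]}'; python3 go.py
```

```text
time: 54.98
tcp_pos: [0.4573, -0.0042, 0.2691]
tool_rot: [-0.002, -0.012, 1.0, -0.001]
wrist_force: [-4.9, -10.0, -1.4]
width: 0.021
grip_force: 54.8
t 55.0 grasp [ 0.4573 -0.0042  0.1141] psi 91.3 w 0.0210 g 54.8 F [ -4.9 -10.   -1.4] q [-0.26 -0.04  2.13 -0.    1.05 -1.85]
time: 55.23
tcp_pos: [0.4572, -0.0042, 0.2632]
tool_rot: [-0.004, -0.012, 1.0, -0.001]
wrist_force: [-8.8, -9.6, -0.2]
width: 0.0207
grip_force: 55.3
t 55.2 grasp [ 0.4572 -0.0042  0.1082] psi 91.4 w 0.0207 g 55.3 F [-8.8 -9.6 -0.2] q [-0.26 -0.02  2.13 -0.    1.04 -1.85]
```

```bash
python3 -m crank '{"xyz":[[0,0,0.15],[0,0,0.15],[0,0,0]],"turn":[0,0,0]}'; python3 go.py; python3 -m crank '{"xyz":[[0,0,0.1],[0,0,0.1],[0,0,0]],"turn":[0,0,0]}'; python3 go.py
```

```text
time: 55.48
tcp_pos: [0.4571, -0.0041, 0.2571]
tool_rot: [-0.004, -0.012, 1.0, -0.001]
wrist_force: [-10.9, -9.8, -0.8]
width: 0.021
grip_force: 55.3
t 55.5 grasp [ 0.4571 -0.0041  0.1021] psi 91.4 w 0.0210 g 55.3 F [-10.9  -9.8  -0.8] q [-0.26 -0.01  2.14 -0.    1.02 -1.85]
time: 55.73
tcp_pos: [0.457, -0.0041, 0.2532]
tool_rot: [-0.004, -0.012, 1.0, -0.001]
wrist_force: [-10.8, -9.7, -0.4]
width: 0.0209
grip_force: 55.4
t 55.7 grasp [ 0.457  -0.0041  0.0982] psi 91.4 w 0.0209 g 55.4 F [-10.8  -9.7  -0.4] q [-0.26 -0.01  2.14 -0.    1.02 -1.85]
```

```bash
python3 -m crank '{"xyz":[[0,0,0.1],[0,0,0.1],[0,0,0]],"turn":[0,0,0]}'; python3 -m crank '{"xyz":[[0,0,0],[0,0,0],[0,0,0],[0,0,-0.5],[0,0,-1],[0,0,-1],[0,0,0]],"turn":[0,0,0,0,0,0,0]}' 0.15; python3 -m crank '{"xyz":[[0,0,0],[0,0,0],[0,0,0],[0,0,0],[0,0,0],[0,0,0],[0,0,0],[0,0,0]],"turn":[0,0,0,0,0,0,0,0]}' -1; python3 go.py .463 -.004 .121
```

```text
time: 55.98
tcp_pos: [0.457, -0.0042, 0.2492]
tool_rot: [-0.004, -0.012, 1.0, -0.001]
wrist_force: [-10.3, -10.6, -0.8]
width: 0.0208
grip_force: 55.4
time: 56.57
tcp_pos: [0.4605, -0.0038, 0.3057]
tool_rot: [0.004, -0.012, 1.0, -0.001]
wrist_force: [2.0, 0.4, 0.2]
width: 0.049
grip_force: 0.0
time: 57.23
tcp_pos: [0.4588, -0.0037, 0.3006]
tool_rot: [-0.0, -0.011, 1.0, 0.0]
wrist_force: [0.6, 0.4, 0.4]
width: 0.0002
grip_force: 0.0
t 57.2 grasp [ 0.4588 -0.0037  0.1456] psi 91.3 w 0.0002 g 0.0 F [0.6 0.4 0.4] q [-0.26 -0.09  2.11  0.    1.11 -1.85]
psi 91.3 turn units 0.00; units (after turn) x -0.21 y -0.02 z 1.23
```

```bash
python3 -m crank '{"xyz":[[-0.2,0,0.3],[0,0,0.3],[0,0,0.3],[0,0,0]],"turn":[0,0,0,0]}'; python3 -m crank '{"xyz":[[0,0,0.15],[0,0,0.15],[0,0,0]],"turn":[0,0,0]}'; python3 go.py
```

```text
time: 57.57
tcp_pos: [0.4622, -0.0034, 0.2809]
tool_rot: [-0.002, -0.012, 1.0, 0.0]
wrist_force: [-1.0, -0.0, -0.1]
width: -0.0
grip_force: 0.0
time: 57.82
tcp_pos: [0.4629, -0.0036, 0.2767]
tool_rot: [0.0, -0.012, 1.0, -0.0]
wrist_force: [0.1, 0.6, -0.0]
width: -0.0003
grip_force: 0.0
t 57.8 grasp [ 0.4629 -0.0036  0.1217] psi 91.3 w -0.0003 g 0.0 F [ 0.1  0.6 -0. ] q [-0.25 -0.04  2.12  0.    1.06 -1.85]
```

```bash
python3 -m crank '{"xyz":[[0,0,0.1],[0,0,0.1],[0,0,0]],"turn":[0,0,0]}'; python3 -m crank '{"xyz":[[0,0,0.1],[0,0,0.05],[0,0,0]],"turn":[0,0,0]}'; python3 go.py
```

```text
time: 58.07
tcp_pos: [0.4636, -0.0037, 0.2761]
tool_rot: [-0.001, -0.012, 1.0, -0.0]
wrist_force: [-14.3, 1.4, 26.8]
width: -0.0001
grip_force: 13.6
time: 58.32
tcp_pos: [0.464, -0.0037, 0.2759]
tool_rot: [-0.002, -0.012, 1.0, -0.0]
wrist_force: [-25.1, 3.1, 49.5]
width: 0.0
grip_force: 24.6
t 58.3 grasp [ 0.464  -0.0037  0.1209] psi 91.4 w 0.0000 g 24.6 F [-25.1   3.1  49.5] q [-0.25 -0.03  2.11 -0.    1.06 -1.85]
```

The contact is rigid with the fingertips at z 0.103, the top of the shut tab, so the lid is shut. I retreat and check the whole scene.

```bash
python3 -m crank '{"xyz":[[0,0,-0.5],[0,0,-1],[0,0,-1],[0,0,-1],[0,0,-1],[0,0,-1],[0,0,-1],[0,0,-1],[0,0,-1],[0.9,0,-1],[0.9,0,-1],[0.9,0,-1],[0.5,0,-1],[0,0,0],[0,0,0]],"turn":[0,0,0,0,0,0,0,0,0,0,0,0,0,0,0]}'; python3 go.py; python3 cells.py; python3 - <<'E'
from h import *
s,t=r.capture("side"),r.capture("top")
a=cv2.resize(s["color"][120:385,140:400],(392,400)); b=cv2.resize(t["color"][150:320,90:490],(400,170))
c=cv2.resize(s["color"][128:178,205:255],(200,200),interpolation=2); d=cv2.resize(t["color"][210:270,370:430],(200,200),interpolation=2)
cv2.imwrite("pics/f.png",np.hstack([a,np.vstack([b,np.hstack([c,d]),np.zeros((30,400,3),np.uint8)])]))
E
```

```text
time: 59.57
tcp_pos: [0.3986, -0.005, 0.5207]
tool_rot: [0.002, -0.011, 1.0, -0.0]
wrist_force: [0.5, 0.2, -0.6]
width: -0.0002
grip_force: 0.0
t 59.6 grasp [ 0.3986 -0.005   0.3657] psi 91.3 w -0.0002 g 0.0 F [ 0.5  0.2 -0.6] q [-0.3  -0.47  2.    0.    1.6  -1.89]
top [152.70588235 241.5       ] at z.044 [0.5421 0.4231 0.044 ] side [229.5  158.75] [0.5545 0.4317 0.0063]
top [181.85294118 241.38235294] at z.044 [0.5424 0.3293 0.044 ] side [229.5  158.75] [0.5325 0.318  0.1018]
```

View pics/f.png

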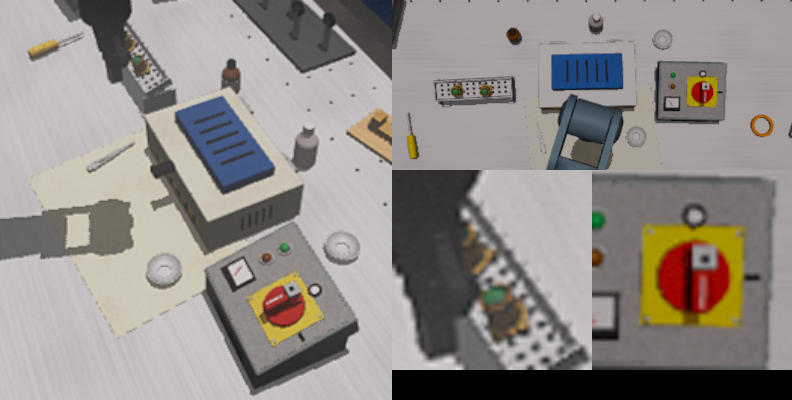

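The lid is shut, the handle points to the ring with the hasp out, and both cells stand lens up on the deck. The bystanders are in place and the gripper is clear, so I hand in.

```bash
python3 -c "
from station import r
print(r.finish_job())"
```

```text
the job is handed in; nothing more can be done
None
```

I handed the job in at about 60 s; it returned no verdict. By the pictures and contact forces, the isolator is off with its hasp out, both lens cells found stand lens up on the deck, the lid is shut and nothing else moved.

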